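Pack the two-deck culture dish carrier

TASK

Pack the dish carrier for transport: set every large petri dish flat on the carrier's lower deck, each centred on one of the ring marks, then lower the flat divider plate over the two posts until it lies fully home on the end blocks. Then set every small dish flat on the divider, each centred on one of its small ring marks, and last lower the footed cover over the same posts until it stands flat on the divider. Leave the timer and specimen cup where they are.

Things in the scene. Friction and masses are not known exactly. Their poses are not given: they have to be found in the camera images.
- carrier: White plastic carrier fixed to the bench, 100 mm (its x) by 280 mm (its y); origin at the centre of its underside, z up. Lower deck 8 mm above the origin, between two end blocks (y = 112 to 140 mm each end) with tops at 30 mm. On each block a 12 mm diameter post at x = 0, y = +124 / -124 mm, straight up to 82 mm, tapering to 5 mm diameter at its top, 90 mm above the origin.
- low0 (a point): Centre of a ring mark (61-66 mm across) on the lower deck, at carrier y = -66 mm, on the deck surface.
- low1 (a point): Centre of the middle ring mark on the lower deck, carrier y = 0.
- low2 (a point): Centre of a ring mark on the lower deck, carrier y = +66 mm.
- divider: Loose flat aluminium plate, 100 mm (its x) by 280 mm (y) by 5 mm, 0.22 kg, no feet; starts flat on the bench, right way up. Origin at the centre of its underside, z up. 15 mm holes at y = +124 / -124 mm. Black bar handle at its middle, 16 mm (x) by 40 mm (y), 5 to 31 mm above the origin. Fully home its origin is 30 mm above the carrier's, either way round.
- up0 (a point): Centre of a ring mark (42-46 mm across) on top of the divider, divider y = -94 mm, 5 mm above its origin. This point moves with the divider.
- up1 (a point): As up0, at divider y = -46 mm.
- up2 (a point): As up0, at divider y = +46 mm.
- up3 (a point): As up0, at divider y = +94 mm.
- cover: Loose aluminium bridge, 0.25 kg: plate 100 mm (its x) by 280 mm (y), 36 to 41 mm above the origin, on two end walls as feet. Starts standing on the bench; origin at the centre between the feet's undersides, z up. 15 mm holes at y = +124 / -124 mm. Black bar handle at its middle, 16 mm (x) by 40 mm (y), 41 to 67 mm up. Fully home its origin is 35 mm above the carrier's, either way round.
- dish0: Large round petri dish with fixed lid, 60 mm diameter, 15 mm high, 40 g; origin at the centre of its underside, z up. May be absent.
- dish1: Large round petri dish with fixed lid, 60 mm diameter, 15 mm high, 40 g; origin at the centre of its underside, z up. May be absent.
- dish2: Large round petri dish with fixed lid, 60 mm diameter, 15 mm high, 40 g; origin at the centre of its underside, z up. May be absent.
- small0: Small round culture dish with fixed lid, 40 mm diameter, 14 mm high, 25 g; origin at the centre of its underside, z up. May be absent.
- small1: Small round culture dish with fixed lid, 40 mm diameter, 14 mm high, 25 g; origin at the centre of its underside, z up. May be absent.
- small2: Small round culture dish with fixed lid, 40 mm diameter, 14 mm high, 25 g; origin at the centre of its underside, z up. May be absent.
- bench_timer: Bystander: small square bench timer, 66x66x19 mm, origin at the centre of its underside; leave alone. Also fixed round the work (world frame): a pot of pipettes at x 0.44, y -0.19 m, 120 mm wide, contents to about 0.25 m high; a microscope from x 0.64 m on, y 0.18 to 0.49 m, 0.28 m high; a 7 mm cord lying on the bench from (0.40, -0.02) to (0.60, 0.13) to (0.70, 0.19).
- specimen_cup: Bystander: lidded specimen cup, 50 mm diameter, 59 mm high, origin at the centre of its underside; leave alone.
There are look-alikes about, which are no part of the job. What is shaped like the dish1 but black or orange is not meant.

How it is judged:
By the outcome, as a careful person would: the job done as asked, in the order asked, and still so for the second after the job is handed in, with the robot touching nothing.
Of dish0, dish1, dish2 only 2 to 3 are there at a start; the rules pass over those that are not, and their reading is None.
Of small0, small1, small2 only 2 to 3 are there at a start; the rules pass over those that are not, and their reading is None.
At some moment in a run one of cover, small0, small1, small2 may be knocked a few centimetres aside while the robot is not near it.
Once in a run the grip may slacken for a moment while it holds something.
It also fails if it takes over 210 s, if anything falls off the work surface, if the arm or the gripper's body presses on something with over 40 N, if the wrist force passes 120 N, or if a joint passes its speed limit or range.

ROBOT

A 7-joint arm with a two-finger parallel gripper is mounted at the origin on the work surface; the furniture and walls round the work are solid. World frame = base frame: x ahead of the robot, y to its left, z up, the work surface at z = 0. Lengths are in m, angles in rad, forces in N, time in s.
With the tool pointing down it reaches from about 0.425 to 0.875 m from the base axis. Payload 4.7 kg.
Tool frame: the origin (TCP) lies where the fingers leave the gripper's body, on its centre line; the fingertips stand 70 mm ahead of it and the grasp point (between the pads) lies 51 mm ahead of it; z points along the fingers, y is the line along which they close (so a half turn about z gives the same grasp; the last joint's range is limited). The gripper opens to 87 mm and grips with 3 to 60 N. Pads are 19 mm wide; open, the fingers measure 117 mm over their backs; the gripper's body (75 mm by 190 mm) begins 51 mm behind the grasp point.
Start: joints at [-1.228, 0.321, -0.07, 1.45, 0.023, 1.371, -0.057], TCP at [0.21, 0.615, 0.292] pointing down, gripper open.
Joint ranges: [-2.86, 2.86], [-0.3, 2.09], [-1.38, 1.24], [0.06, 2.45], [-1.56, 4.7], [0.09, 2.05], [-2.69, 2.69]. Speed limits (rad/s): [2.57, 2.57, 3.14, 3.14, 3.14, 3.14, 3.14].

INTERFACE

Orientations are given as a rotation vector (axis times angle).
In Python, from bench import get_state, get_image, get_calibration, close_job gives the robot as it stands.
- The arm moves only by the tool send_rows, never from a script. Its argument "rows" is a list of rows, each an object of numbers: "hand": the finger opening in mm, from 0 to 87; "x", "y", "z": the shift along the world's x, y, z in mm; "roll": the turn about the world's z in degrees. A call has 1 to 10 rows; each row shifts and turns the commanded pose from where the row before left it; what a row does not reach is not made up. A row lasts 1/10 s, in which the tool goes at most 50 mm and 8.59 degrees, less where a joint would pass 70% of its speed; a pose out of reach is approached as far as the arm can. A call is refused whole if a number of a shift passes 50 or a number of a turn 8.59, either way. A call with a gripper value outside its range is refused whole. The fingers move at their own pace and stop on an object; "force" is the grip in N (left out, the last holds). Time passes only in rows, so rows that do not move let the fingers close. It gives the time, the measured TCP pose, the force, the opening and the grip force at its end, in the units of the state.
- get_state(): the state, without advancing time (a new reading comes with each control period).
- get_image(name): name is "scene" or "side" or "wrist"; returns the picture (480x640x3 uint8, blue, green, red); there is no depth.
- get_calibration(name): a dict with "mtx" (3x3 intrinsics, pixels), "world_from_camera" (4x4, takes a point from camera to world coordinates). Camera axes: x right, y down, z forward; pixel columns grow to the right and rows downward; lengths in m; the calibration is good to about 2 mm. A picture is of the moment at which its call begins: read the wrist's pose just before it. get_calibration takes no time and is no camera call; for the wrist camera it gives the pose at the moment of the call.
- close_job(): hands the job in; it is judged then, once.
The state is a dict: "time": time; "joint_positions": joint angles; "qd": joint speeds; "joint_torque": joint torques, N m; "position": TCP position; "tool_rot": TCP orientation; "ft_force": force on the tool from outside, world axes, zero at the start; "torque": the same for the moment, N m; "grip_width": opening from 0.0 (shut) to 1.0 (fully open); "grip_force": force on a finger pad.
Only numpy, scipy, OpenCV 4.12 (cv2) and the standard library are available. Lean on these libraries where they do the work, as an engineer would, in place of code of your own. Each camera call takes 0.05 s, during which the arm holds its last target. There are 200 camera calls.

## Working session

There is one attempt and no reset: what is moved stays moved. The work goes in short steps, Python scripts to look and compute and a tool call to move; the robot and the scene stay as the last step left them, time stands still between calls to the robot, and variables do not carry over. Pictures are saved under pics/ and viewed, at most 14 in all, crops included, and the job is handed in when it is done.

Besides the shell and the picture viewer there is one more tool, called after ">>>" by a JSON object that holds its "name" and its "arguments", one argument or row to a line. send_rows: Moves the arm, as the interface text tells. Its arguments: {"type":"object","properties":{"rows":{"type":"array","items":{"type":"object","properties":{"hand":{"type":"number"},"x":{"type":"number"},"y":{"type":"number"},"z":{"type":"number"},"roll":{"type":"number"}}}},"force":{"type":"number"}},"required":["rows"]}

```bash
mkdir -p pics
python3 - <<'E'
from bench import *
import cv2,numpy as np
np.set_printoptions(precision=4,suppress=True)
print(get_state())
for n in("scene","side","wrist"):
    c=get_calibration(n);print(n,c["mtx"],c["world_from_camera"])
    cv2.imwrite(f"pics/{n}0.png",get_image(n))
E
```

```text
{'time': 0.0, 'joint_positions': array([-1.2279,  0.3219, -0.0701,  1.4517,  0.0226,  1.3708, -0.0569]), 'qd': array([ 0.0015,  0.0002,  0.0016, -0.0004, -0.0015, -0.0004, -0.0003]), 'joint_torque': array([ -0.0008, -49.1284,  -0.4044, -31.253 ,  -0.0639,   0.0437,
         0.0002]), 'position': array([0.2098, 0.6148, 0.2911]), 'tool_rot': array([-0.514 , -3.099 ,  0.0031]), 'ft_force': array([ 0.8986, -0.2475, -0.7165]), 'torque': array([0.0349, 0.0498, 0.0077]), 'grip_force': 0.0, 'grip_width': 1.0011198915943351}
scene [[462.5457   0.     315.742 ]
 [  0.     462.5457 234.404 ]
 [  0.       0.       1.    ]] [[-0.8555  0.3981 -0.331   0.9382]
 [ 0.5174  0.6358 -0.5727  0.7039]
 [-0.0175 -0.6612 -0.75    0.9729]
 [ 0.      0.      0.      1.    ]]
side [[612.6178   0.     322.2722]
 [  0.     612.6178 226.2221]
 [  0.       0.       1.    ]] [[ 1.      0.0035 -0.0033  0.5252]
 [ 0.0048 -0.5958  0.8031 -1.2022]
 [ 0.0009 -0.8031 -0.5958  0.9195]
 [ 0.      0.      0.      1.    ]]
wrist [[360.3835   0.     321.7979]
 [  0.     360.3835 237.3152]
 [  0.       0.       1.    ]] [[ 0.3229  0.9016  0.2878  0.1297]
 [ 0.9464 -0.3071 -0.0996  0.6431]
 [-0.0014  0.3046 -0.9525  0.3834]
 [ 0.      0.      0.      1.    ]]
```

View pics/scene0.png

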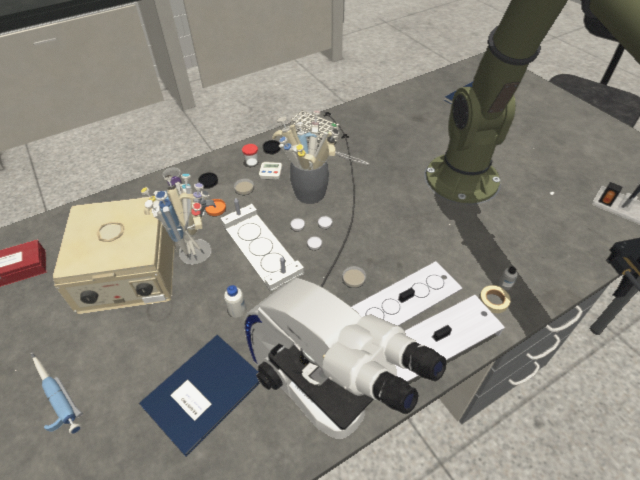

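View pics/side0.png

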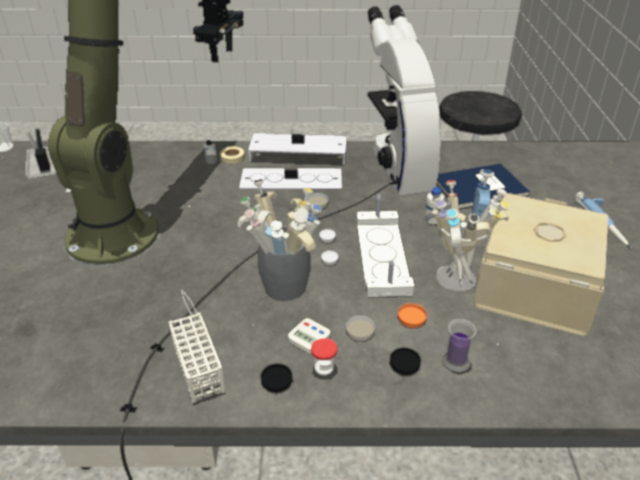

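The scene view shows large dishes at (243,187) and (354,277), and white small dishes at (297,224), (325,222) and (315,243). The carrier is near (262,245), the divider near (410,292) and the cover near (445,335). In the side view the large dishes are at (361,328) and (317,200), the carrier at (383,253), the divider at (290,178) and the cover at (298,148).

```bash
cat > h.py <<'E'
from bench import *
import cv2,numpy as np
np.set_printoptions(precision=4,suppress=True)
def ray(c,px):
    M=c["world_from_camera"];d=M[:3,:3]@np.linalg.solve(c["mtx"],[px[0],px[1],1.]);return M[:3,3],d
def on(c,px,z):
    o,d=ray(c,px);return (o+d*(z-o[2])/d[2])
def tri(c1,p1,c2,p2):
    o1,d1=ray(c1,p1);o2,d2=ray(c2,p2)
    t=np.linalg.lstsq(np.c_[d1,-d2],o2-o1,rcond=None)[0]
    a=o1+t[0]*d1;b=o2+t[1]*d2;return (a+b)/2,np.linalg.norm(a-b)
def proj(c,P):
    M=np.linalg.inv(c["world_from_camera"]);q=M[:3,:3]@P+M[:3,3];q=c["mtx"]@q;return q[:2]/q[2]
E
python3 - <<'E'
from h import *
cs,cd=get_calibration("scene"),get_calibration("side")
S=cv2.imread("pics/scene0.png");D=cv2.imread("pics/side0.png")
for n,c,im in(("scene",cs,S),("side",cd,D)):
    hsv=cv2.cvtColor(im,cv2.COLOR_BGR2HSV)
    m=((hsv[...,2]>165)&(hsv[...,1]<40)).astype(np.uint8)
    k,l,st,ce=cv2.connectedComponentsWithStats(m)
    print(n)
    for i in range(1,k):
        P=on(c,ce[i],.014)
        if st[i,4]>60 and .2<P[0]<.95 and -.5<P[1]<.75: print(st[i],ce[i],P[:2])
for a,p,q in(("post+",(238,200),(390,263)),("post-",(281,259),(378,196))): print(a,tri(cs,p,cd,q))
for a,p,q in(("dA",(243,187),(361,328)),("dB",(354,277),(317,200)),("small",(325,222),(330,257)),("small",(315,243),(327,236)),("s",(297,224),(330,257)),("divh",(406,295),(291,174)),("covh",(442,332),(298,138)),("timer",(270,170),(309,335)),("cup",(250,150),(324,349))): print(a,*tri(cs,p,cd,q),on(cs,p,.014),on(cd,q,.014))
big=np.vstack([cv2.resize(S[150:300,190:390],None,fx=4,fy=4,interpolation=2)]);cv2.imwrite("pics/sc.png",big)
cv2.imwrite("pics/sd.png",cv2.resize(D[120:360,210:430],None,fx=2.5,fy=2.5,interpolation=2))
E
```

```text
scene
[247 156  10   9  77] [251.2727 160.1818] [ 0.5261 -0.4125]
[259 162  23  16 276] [269.9529 169.2754] [ 0.4956 -0.3403]
[175 175  17  19 126] [183.     185.2619] [ 0.7566 -0.417 ]
[145 191  23  26 215] [155.1163 203.814 ] [ 0.8557 -0.384 ]
[183 198   8  26 141] [186.1489 207.9362] [ 0.7835 -0.3184]
[221 204  36  21 283] [238.1307 213.7703] [ 0.664  -0.2153]
[ 226  214   78   72 2556] [262.7261 249.4112] [ 0.664 -0.058]
[318 216  14  11 123] [324.626  221.0407] [ 0.4675 -0.0581]
[291 218  14  11 124] [297.3629 223.1774] [ 0.5371 -0.0921]
[187 235  13  20 114] [191.614  245.4649] [ 0.8224 -0.1734]
[307 237  15  11 133] [314.188  241.8496] [ 0.5326 -0.0074]
[  252   261   253   137 14162] [382.3131 323.6046] [0.527  0.2947]
[ 411  276  211  182 4882] [507.2288 389.3118] [0.3975 0.5614]
[224 288  18  21 184] [233.3478 298.1087] [0.7965 0.0433]
[527 335  33  24 128] [545.7188 349.9375] [0.2563 0.5414]
[  444   337   196   143 14694] [567.979  427.0821] [0.3529 0.6802]
[302 363  17  21 161] [309.0062 372.6522] [0.7362 0.309 ]
[288 382  74  55 616] [319.0146 411.5584] [0.7618 0.3929]

[... 1739 characters left out ...]
.5033 -0.0649  0.0017] 0.07651082112516576 [ 0.4686 -0.0544  0.014 ] [ 0.5387 -0.1015  0.014 ]
small [ 0.5306 -0.0091  0.0052] 0.002785671955604915 [ 0.5328 -0.0027  0.014 ] [ 0.5318 -0.0213  0.014 ]
s [ 0.5381 -0.0944  0.0085] 0.0014888079772182711 [ 0.5396 -0.0898  0.014 ] [ 0.5387 -0.1015  0.014 ]
divh [0.4309 0.2614 0.0157] 0.001263110279709906 [0.4293 0.2606 0.014 ] [0.4313 0.2636 0.014 ]
covh [0.4461 0.3988 0.0551] 0.001948691153414275 [0.4229 0.3852 0.014 ] [0.4433 0.4738 0.014 ]
timer [ 0.495  -0.3424  0.0091] 0.0003181422329484435 [ 0.4971 -0.3371  0.014 ] [ 0.4953 -0.3472  0.014 ]
cup [ 0.5245 -0.4171  0.051 ] 0.002057754249287803 [ 0.5067 -0.4621  0.014 ] [ 0.5255 -0.384   0.014 ]
```

View pics/sc.png

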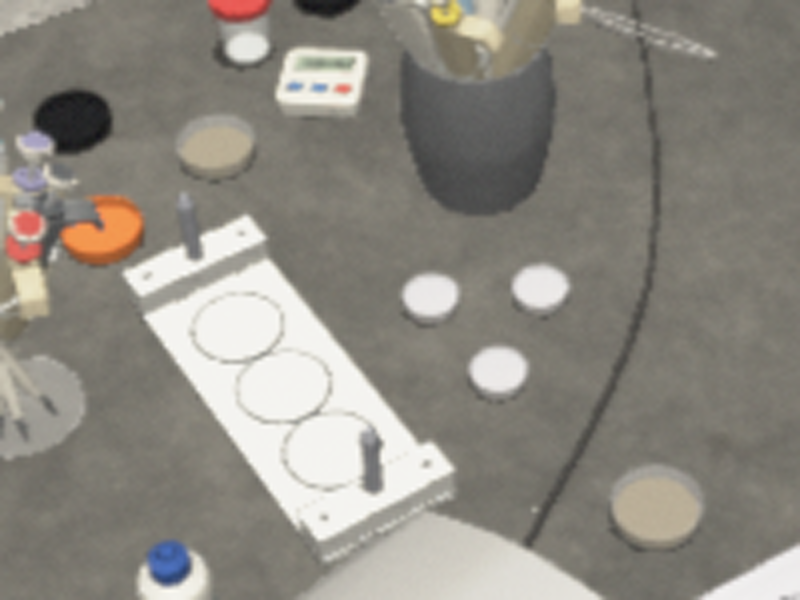

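View pics/sd.png

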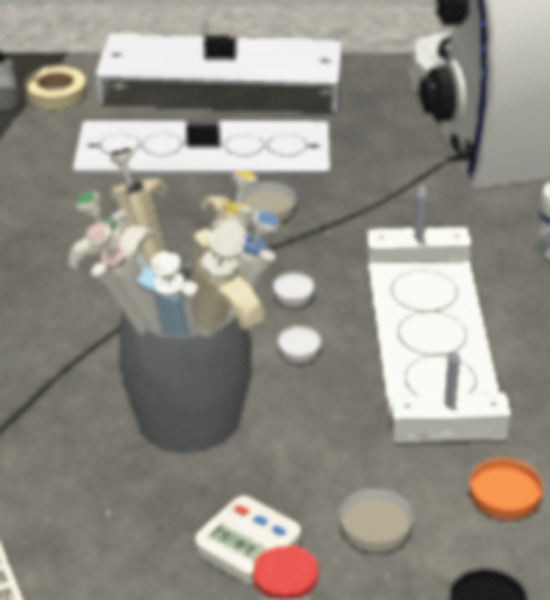

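Two large dishes and three small dishes are present, and the measured heights and sizes are plausible. First I'll move towards dish B and look with the wrist camera on the way.

>>> {"name": "send_rows", "arguments": {
  "rows": [
    {"x": 25, "y": -40, "roll": -7.1, "hand": 87},
    {"x": 25, "y": -40, "roll": -7.1},
    {"x": 25, "y": -40, "roll": -7.1},
    {"x": 25, "y": -40, "roll": -7.1},
    {"x": 25, "y": -40, "roll": -7.1},
    {"x": 25, "y": -40, "roll": -7.1},
    {"x": 25, "y": -40, "roll": -7.1},
    {"x": 25, "y": -40, "roll": -7.1},
    {"x": 25, "y": -40, "roll": -7.1},
    {"x": 25, "y": -40, "roll": -7.1}
  ]
}}

```text
schema error: expected keys hand, x, y, z, roll
```

>>> {"name": "send_rows", "arguments": {
  "rows": [
    {"x": 5, "y": -20},
    {"x": 0, "y": -10},
    {},
    {},
    {}
  ]
}}

```text
schema error: expected keys hand, x, y, z, roll
```

Run:
```python
from h import *
c=get_calibration("wrist");im=get_image("wrist");cv2.imwrite("pics/w1.png",im);np.savez("pics/w1",**c)
print(get_state()["position"],get_state()["tool_rot"],c["world_from_camera"])
```

```text
[0.2099 0.6149 0.2916] [-0.5141 -3.0991  0.0019] [[ 0.3229  0.9016  0.2879  0.1297]
 [ 0.9464 -0.3072 -0.0994  0.6431]
 [-0.0012  0.3046 -0.9525  0.3835]
 [ 0.      0.      0.      1.    ]]
```

View pics/w1.png

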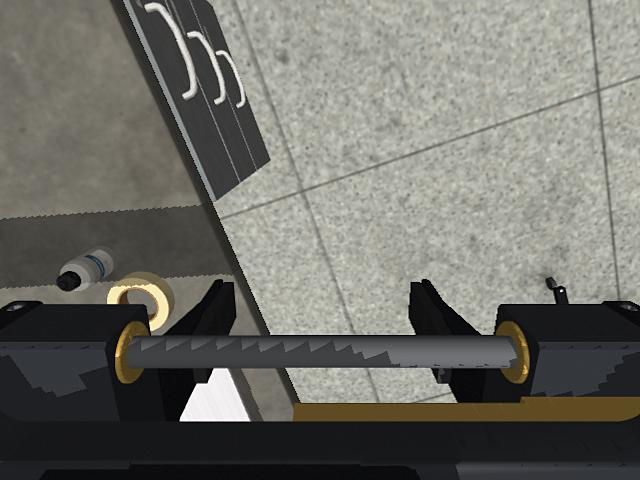

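The wrist picture shows the bench edge, with the gripper filling rows below about 300; the call needs all five keys. I'll resend the move.

>>> {"name": "send_rows", "arguments": {
  "rows": [
    {"x": 25, "y": -40, "z": 0, "roll": -7.1, "hand": 87},
    {"x": 25, "y": -40, "z": 0, "roll": -7.1, "hand": 87},
    {"x": 25, "y": -40, "z": 0, "roll": -7.1, "hand": 87},
    {"x": 25, "y": -40, "z": 0, "roll": -7.1, "hand": 87},
    {"x": 25, "y": -40, "z": 0, "roll": -7.1, "hand": 87},
    {"x": 25, "y": -40, "z": 0, "roll": -7.1, "hand": 87},
    {"x": 25, "y": -40, "z": 0, "roll": -7.1, "hand": 87},
    {"x": 25, "y": -40, "z": 0, "roll": -7.1, "hand": 87},
    {"x": 25, "y": -40, "z": 0, "roll": -7.1, "hand": 87},
    {"x": 25, "y": -40, "z": 0, "roll": -7.1, "hand": 87}
  ]
}}

```text
time: 1.2
position: [0.4605, 0.2134, 0.2924]
tool_rot: [-2.224, -2.219, -0.001]
ft_force: [0.7, 0.3, 0.2]
grip_width: 1.0
grip_force: 0.0
```

>>> {"name": "send_rows", "arguments": {
  "rows": [
    {"x": 15, "y": -40, "z": 0, "roll": 0, "hand": 87},
    {"x": 15, "y": -40, "z": 0, "roll": 0, "hand": 87},
    {"x": 10, "y": -20, "z": 0, "roll": 0, "hand": 87},
    {"x": 0, "y": 0, "z": 0, "roll": 0, "hand": 87},
    {"x": 0, "y": 0, "z": 0, "roll": 0, "hand": 87},
    {"x": 0, "y": 0, "z": 0, "roll": 0, "hand": 87}
  ]
}}

```text
time: 1.8
position: [0.4993, 0.1168, 0.2921]
tool_rot: [-2.215, -2.227, 0.0]
ft_force: [-0.6, 0.2, 0.6]
grip_width: 0.996
grip_force: 0.0
```

Run:
```python
from h import *
c=get_calibration("wrist");im=get_image("wrist");cv2.imwrite("pics/w1.png",im);np.savez("pics/w1",**c)
s=get_state();print(s["time"],s["position"],s["tool_rot"],s["joint_positions"],c["world_from_camera"])
```

```text
1.85 [0.4993 0.1169 0.2921] [-2.2147 -2.2274  0.0002] [-0.7083  0.0201  0.4353  1.801  -0.0091  1.3227 -0.2651] [[ 1.      0.0056 -0.      0.4989]
 [ 0.0053 -0.9524 -0.3047  0.2022]
 [-0.0017  0.3047 -0.9525  0.3843]
 [ 0.      0.      0.      1.    ]]
```

View pics/w1.png

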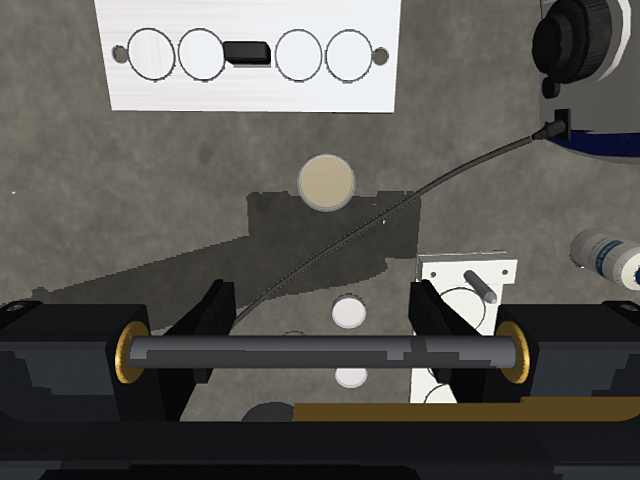

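The wrist view shows large dish B at (326,183). The divider holes are at (121,54) and (380,57) with the handle at (247,52). A carrier post is at about (480,285) and the small dishes at (348,310) and (350,375).

```bash
cat >> h.py <<'E'
def blobs(m,amin=100):
    m=cv2.morphologyEx(m.astype(np.uint8),cv2.MORPH_OPEN,np.ones((3,3)))
    for k in cv2.findContours(m,cv2.RETR_EXTERNAL,cv2.CHAIN_APPROX_NONE)[0]:
        if cv2.contourArea(k)>amin: yield k,cv2.fitEllipse(k)
def save(n):
    c=get_calibration("wrist");im=get_image("wrist");cv2.imwrite(f"pics/{n}.png",im);np.savez(f"pics/{n}",**c);return c,im
def tanmask(im):
    h=cv2.cvtColor(im,cv2.COLOR_BGR2HSV);return (h[...,0]<30)&(h[...,1]>35)&(h[...,1]<120)&(h[...,2]>130)
def spot(c,im,P,dark,r=12,amin=30):
    """subpixel centroid of dark/bright blob near the projection of P"""
    u,v=np.round(proj(c,P)).astype(int);g=cv2.cvtColor(im,cv2.COLOR_BGR2GRAY)[v-r:v+r+1,u-r:u+r+1]
    m=(g<dark).astype(np.uint8);k,l,st,ce=cv2.connectedComponentsWithStats(m)
    i=1+np.argmax(st[1:,4]);return ce[i]+[u-r,v-r],st[i,4]
E
python3 - <<'E'
from h import *
c=dict(np.load("pics/w1.npz"));im=cv2.imread("pics/w1.png")
h=cv2.cvtColor(im,cv2.COLOR_BGR2HSV);print(h[183,326],h[183,302],h[150,200])
for k,e in blobs(tanmask(im)[:270]):
    a,b=[on(c,e[0]+np.array(q)*e[1][1]/2,.015) for q in((-1,0),(1,0))]
    print("tan",e,on(c,e[0],.015),np.linalg.norm(a-b))
g=cv2.cvtColor(im,cv2.COLOR_BGR2GRAY)
H=[]
for u,v in((121,54),(380,57)):
    w=g[v-12:v+13,u-12:u+13];m=(w<170).astype(np.uint8);k,l,st,ce=cv2.connectedComponentsWithStats(m);i=1+np.argmax(st[1:,4])
    p=ce[i]+[u-12,v-12];H.append(on(c,p,.0025));print(p,st[i],H[-1])
H=np.array(H);d=H[1]-H[0];print("divider",H.mean(0),np.linalg.norm(d),np.degrees(np.arctan2(d[1],d[0])))
for k,e in blobs((h[...,2]>180)&(h[...,1]<40)):
    if e[1][1]<60: print("white",e,on(c,e[0],.014))
for p in((467,273),): print("post top",on(c,p,.09))
E
```

```text
[ 21  54 176] [ 21  56 178] [23 25 92]
tan ((325.9031677246094, 181.08262634277344), (50.20781326293945, 50.367801666259766), 29.39625358581543) [0.5027 0.1446 0.015 ] 0.051605755643644405
[121.0565  53.8551] [  2   0  23  25 283] [0.3057 0.2634 0.0025]
[378.5643  56.0393] [  0   0  21  25 280] [0.5522 0.2627 0.0025]
divider [0.429  0.263  0.0025] 0.24654011389117264 -0.151660220945439
white ((441.7994689941406, 395.2452392578125), (17.38494873046875, 30.23883819580078), 82.29920196533203) [ 0.6504 -0.1232  0.014 ]
white ((350.4800109863281, 376.9607238769531), (19.176542282104492, 31.539348602294922), 89.56822967529297) [ 0.5351 -0.0965  0.014 ]
white ((421.17041015625, 384.25439453125), (25.26659393310547, 36.04419708251953), 16.23711395263672) [ 0.6231 -0.1068  0.014 ]
white ((348.52593994140625, 312.75433349609375), (29.105640411376953, 31.311269760131836), 85.59379577636719) [ 0.5302 -0.0076  0.014 ]
white ((465.4535827636719, 305.13372802734375), (27.52579116821289, 46.432342529296875), 127.64122772216797) [0.664  0.0031 0.014 ]
white ((631.3954467773438, 272.4561767578125), (19.585111618041992, 35.39485549926758), 4.990572929382324) [0.8432 0.0448 0.014 ]
white ((621.7509765625, 27.19062614440918), (14.80950927734375, 54.79304122924805), 5.235496997833252) [0.7701 0.2857 0.014 ]
post top [0.6275 0.0757 0.09  ]
```

Dish B is at (0.503, 0.143), and both the sizes and the hole spacing check out. Next I'll pick it up.

>>> {"name": "send_rows", "arguments": {
  "rows": [
    {"x": 3.5, "y": 26, "z": -40, "roll": 0, "hand": 87},
    {"x": 0, "y": 0, "z": -45, "roll": 0, "hand": 87},
    {"x": 0, "y": 0, "z": -45, "roll": 0, "hand": 87},
    {"x": 0, "y": 0, "z": -45, "roll": 0, "hand": 87},
    {"x": 0, "y": 0, "z": -30, "roll": 0, "hand": 87},
    {"x": 0, "y": 0, "z": -13, "roll": 0, "hand": 87},
    {"x": 0, "y": 0, "z": 0, "roll": 0, "hand": 87},
    {"x": 0, "y": 0, "z": 0, "roll": 0, "hand": 40},
    {"x": 0, "y": 0, "z": 0, "roll": 0, "hand": 40},
    {"x": 0, "y": 0, "z": 0, "roll": 0, "hand": 40}
  ],
  "force": 15
}}

```text
time: 2.85
position: [0.5044, 0.1417, 0.0758]
tool_rot: [2.218, 2.224, 0.004]
ft_force: [-0.1, 0.6, -1.2]
grip_width: 0.81
grip_force: 0.0
```

>>> {"name": "send_rows", "arguments": {
  "rows": [
    {"x": 0, "y": 0, "z": 0, "roll": 0, "hand": 40},
    {"x": 0, "y": 0, "z": 0, "roll": 0, "hand": 40},
    {"x": 0, "y": 0, "z": 0, "roll": 0, "hand": 40},
    {"x": 0, "y": 0, "z": 0, "roll": 0, "hand": 40}
  ]
}}

```text
time: 3.25
position: [0.5039, 0.1414, 0.0751]
tool_rot: [2.218, 2.224, 0.002]
ft_force: [-1.3, -1.1, 6.5]
grip_width: 0.686
grip_force: 15.0
```

Run:
```python
from h import *
c=dict(np.load("pics/w1.npz"))
for p in((490,298),(493,301)): print(on(c,p,.09))
for p in((424,256),(424,284),(518,252),(505,272),(508,271),(431,272)): print(p,on(c,p,.03))
s=get_state();print(s["position"],s["grip_width"]*87,s["ft_force"])
```

```text
[0.6514 0.0513 0.09  ]
[0.6546 0.0483 0.09  ]
(424, 256) [0.6062 0.069  0.03  ]
(424, 284) [0.6091 0.0368 0.03  ]
(518, 252) [0.7039 0.074  0.03  ]
(505, 272) [0.6939 0.0513 0.03  ]
(508, 271) [0.6969 0.0525 0.03  ]
(431, 272) [0.6153 0.0508 0.03  ]
[0.5039 0.1414 0.0751] 59.64354543256337 [-1.2837 -1.0553  6.4709]
```

>>> {"name": "send_rows", "arguments": {
  "rows": [
    {"x": 0, "y": 0, "z": 40, "roll": 0, "hand": 40},
    {"x": 0, "y": 0, "z": 45, "roll": 0, "hand": 40},
    {"x": 15, "y": -25, "z": 35, "roll": 0, "hand": 40},
    {"x": 20, "y": -33, "z": 30, "roll": 0, "hand": 40},
    {"x": 20, "y": -33, "z": 30, "roll": 0, "hand": 40},
    {"x": 20, "y": -33, "z": 30, "roll": 0, "hand": 40},
    {"x": 20, "y": -33, "z": 30, "roll": 0, "hand": 40},
    {"x": 20, "y": -33, "z": 30, "roll": 0, "hand": 40},
    {"x": 20, "y": -33, "z": 10, "roll": 0, "hand": 40},
    {"x": 21, "y": -33, "z": 5, "roll": 0, "hand": 40}
  ]
}}

```text
time: 4.25
position: [0.6604, -0.1161, 0.361]
tool_rot: [2.216, 2.224, 0.003]
ft_force: [0.7, -0.3, -0.1]
grip_width: 0.679
grip_force: 15.0
```

>>> {"name": "send_rows", "arguments": {
  "rows": [
    {"x": 0, "y": 0, "z": 0, "roll": 0, "hand": 40},
    {"x": 0, "y": 0, "z": 0, "roll": 0, "hand": 40},
    {"x": 0, "y": 0, "z": 0, "roll": 0, "hand": 40}
  ]
}}

```text
time: 4.55
position: [0.6592, -0.1134, 0.3585]
tool_rot: [-2.216, -2.225, 0.0]
ft_force: [-0.1, 0.8, -0.8]
grip_width: 0.686
grip_force: 15.0
```

Run:
```python
from h import *
c,im=save("w2")
s=get_state();print(s["time"],s["position"],s["tool_rot"],s["grip_width"]*87)
```

```text
4.6 [ 0.6592 -0.1131  0.3588] [-2.2149 -2.2258 -0.0005] 58.907552586590505
```

View pics/w2.png

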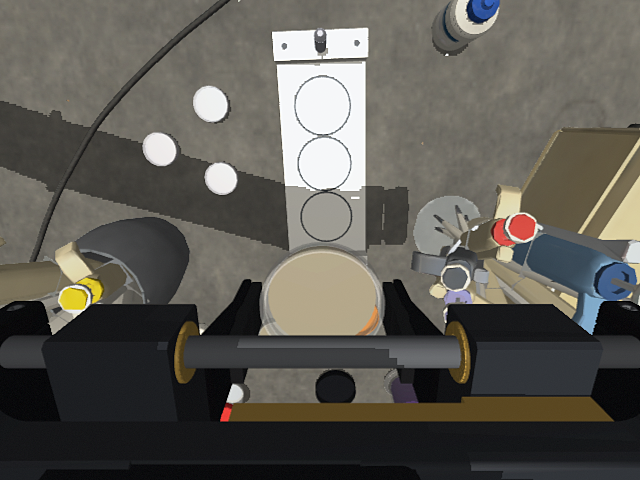

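The wrist view shows ring marks at (322,106), (324,163) and (326,215), the near post top at about (320,37), small dishes at (211,104), (160,149) and (221,178), and the held dish at the bottom.

```bash
cat >> h.py <<'E'
def ring(c,im,p,z):
    """centre of the ring mark's inner area round pixel p"""
    g=cv2.cvtColor(im,cv2.COLOR_BGR2GRAY);b=cv2.adaptiveThreshold(g,1,cv2.ADAPTIVE_THRESH_MEAN_C,cv2.THRESH_BINARY,11,12)
    k,l,st,ce=cv2.connectedComponentsWithStats(b,connectivity=4);i=l[int(p[1]),int(p[0])]
    ks=cv2.findContours((l==i).astype(np.uint8),cv2.RETR_EXTERNAL,cv2.CHAIN_APPROX_NONE)[0];e=cv2.fitEllipse(cv2.convexHull(max(ks,key=cv2.contourArea)))
    P=on(c,e[0],z);return P,e[1],2*np.linalg.norm(on(c,e[0]+np.array([e[1][1]/2,0]),z)-P)
E
python3 - <<'E'
from h import *
c=dict(np.load("pics/w2.npz"));im=cv2.imread("pics/w2.png")
R=[]
for p in((315,100),(320,160),(326,210)):
    r=ring(c,im,p,.008);R.append(r[0]);print(r)
d=R[0]-R[1];print(np.linalg.norm(d),np.degrees(np.arctan2(d[1],d[0])))
print("post top",on(c,(320.3,33),.09),on(c,(320.5,48),.03))
h=cv2.cvtColor(im,cv2.COLOR_BGR2HSV)
for k,e in blobs((h[...,2]>180)&(h[...,1]<40)):
    if 25<e[1][1]<50 and e[0][1]<200: print("white",e,on(c,e[0],.014))
# held dish: rim horizontally
print(on(c,(321,300),.30))
E
```

```text
(array([ 0.658 , -0.0094,  0.008 ]), (53.22563171386719, 56.746620178222656), np.float64(0.06550416017548197))
(array([ 0.6607, -0.0754,  0.008 ]), (50.664466857910156, 51.62167739868164), np.float64(0.06246127425216149))
(array([ 0.6634, -0.1415,  0.008 ]), (46.74649429321289, 48.25223159790039), np.float64(0.06107347927183457))
0.06605215002953249 92.32001182338627
post top [0.6563 0.0475 0.09  ] [0.6561 0.0461 0.03  ]
white ((220.38101196289062, 178.2288360595703), (29.713748931884766, 32.38817596435547), 135.23452758789062) [ 0.5354 -0.0931  0.014 ]
white ((158.93215942382812, 148.8289031982422), (30.010881423950195, 34.59107971191406), 135.83203125) [ 0.4656 -0.0588  0.014 ]
white ((209.73617553710938, 103.52987670898438), (32.355979919433594, 35.978485107421875), 152.20925903320312) [ 0.5302 -0.0083  0.014 ]
white ((474.72344970703125, 14.192800521850586), (34.784603118896484, 38.29481887817383), 92.4218978881836) [0.8196 0.0818 0.014 ]
[ 0.6584 -0.1068  0.3   ]
```

Run:
```python
from h import *
c=dict(np.load("pics/w2.npz"));im=cv2.imread("pics/w2.png")
m=tanmask(im)
for k,e in blobs(m[:335,:],1500):
    x,y,w,hh=cv2.boundingRect(k)
    if 250<e[0][0]<400:
        t=k[k[:,0,1].argmin(),0]; print(x,y,w,hh,t)
g=cv2.cvtColor(im,cv2.COLOR_BGR2GRAY);print(g[236:262,321])
for v in(245,247,250,252): print(v,on(c,(321,v),.2985),on(c,(321,v),.289))
s=get_state();print(s["position"])
```

```text
268 249 108 86 [319 249]
[155 157 160 154  50  93 136 119 119 130  89  92 105 141 159 185 198 166
 168 170 170 168 169 169 169 169]
245 [ 0.6583 -0.0803  0.2985] [ 0.6583 -0.0836  0.289 ]
247 [ 0.6583 -0.0813  0.2985] [ 0.6583 -0.0846  0.289 ]
250 [ 0.6584 -0.0827  0.2985] [ 0.6583 -0.0861  0.289 ]
252 [ 0.6584 -0.0837  0.2985] [ 0.6583 -0.0871  0.289 ]
[ 0.6592 -0.1131  0.3588]
```

>>> {"name": "send_rows", "arguments": {
  "rows": [
    {"x": 0, "y": 35, "z": -10, "roll": 0, "hand": 40},
    {"x": 0, "y": 35, "z": -20, "roll": 0, "hand": 40},
    {"x": -1, "y": 32, "z": -30, "roll": 0, "hand": 40},
    {"x": 0, "y": 0, "z": -45, "roll": 0, "hand": 40},
    {"x": 0, "y": 0, "z": -45, "roll": 0, "hand": 40},
    {"x": 0, "y": 0, "z": -45, "roll": 0, "hand": 40},
    {"x": 0, "y": 0, "z": -30, "roll": 0, "hand": 40},
    {"x": 0, "y": 0, "z": -20, "roll": 0, "hand": 40},
    {"x": 0, "y": 0, "z": 0, "roll": 0, "hand": 40},
    {"x": 0, "y": 0, "z": 0, "roll": 0, "hand": 40}
  ]
}}

```text
time: 5.6
position: [0.6584, -0.0116, 0.1149]
tool_rot: [-2.216, -2.226, -0.001]
ft_force: [1.1, 0.3, -0.7]
grip_width: 0.679
grip_force: 15.0
```

>>> {"name": "send_rows", "arguments": {
  "rows": [
    {"x": 0, "y": 0, "z": 0, "roll": 0, "hand": 40}
  ]
}}

```text
time: 5.7
position: [0.6594, -0.0123, 0.1163]
tool_rot: [2.216, 2.224, 0.004]
ft_force: [1.0, 0.2, -0.1]
grip_width: 0.682
grip_force: 15.0
```

>>> {"name": "send_rows", "arguments": {
  "rows": [
    {"x": -0.5, "y": 0.5, "z": -15, "roll": 0, "hand": 40},
    {"x": 0, "y": 0, "z": -10, "roll": 0, "hand": 40},
    {"x": 0, "y": 0, "z": -5, "roll": 0, "hand": 40},
    {"x": 0, "y": 0, "z": -2, "roll": 0, "hand": 40},
    {"x": 0, "y": 0, "z": 0, "roll": 0, "hand": 40},
    {"x": 0, "y": 0, "z": 0, "roll": 0, "hand": 40}
  ]
}}

```text
time: 6.3
position: [0.6574, -0.0122, 0.0827]
tool_rot: [-2.217, -2.223, 0.001]
ft_force: [-3.2, 0.5, 5.0]
grip_width: 0.684
grip_force: 15.0
```

>>> {"name": "send_rows", "arguments": {
  "rows": [
    {"x": 0, "y": 0, "z": 0, "roll": 0, "hand": 86},
    {"x": 0, "y": 0, "z": 0, "roll": 0, "hand": 86},
    {"x": 0, "y": 0, "z": 0, "roll": 0, "hand": 86},
    {"x": 0, "y": 0, "z": 0, "roll": 0, "hand": 86},
    {"x": 0, "y": 0, "z": 0, "roll": 0, "hand": 86},
    {"x": 0, "y": 0, "z": 40, "roll": 0, "hand": 86},
    {"x": 0, "y": 0, "z": 45, "roll": 0, "hand": 86},
    {"x": 0, "y": 0, "z": 45, "roll": 0, "hand": 86},
    {"x": 0, "y": -10, "z": 45, "roll": -8, "hand": 86},
    {"x": 0, "y": -20, "z": 45, "roll": -8, "hand": 86}
  ]
}}

```text
time: 7.3
position: [0.6579, -0.0402, 0.3041]
tool_rot: [-2.507, -1.891, -0.002]
ft_force: [1.2, 0.7, 0.1]
grip_width: 0.987
grip_force: 0.0
```

>>> {"name": "send_rows", "arguments": {
  "rows": [
    {"x": -14, "y": -35, "z": 15, "roll": -8, "hand": 86},
    {"x": -14, "y": -35, "z": 15, "roll": -8, "hand": 86},
    {"x": -14, "y": -35, "z": 0, "roll": -8, "hand": 86},
    {"x": -14, "y": -35, "z": 0, "roll": -8, "hand": 86},
    {"x": -14, "y": -35, "z": 0, "roll": -8, "hand": 86},
    {"x": -14, "y": -35, "z": 0, "roll": -8, "hand": 86},
    {"x": -14, "y": -35, "z": 0, "roll": -8, "hand": 86},
    {"x": -14, "y": -35, "z": 0, "roll": -8, "hand": 86},
    {"x": -14, "y": 0, "z": 0, "roll": -8, "hand": 86},
    {"x": 0, "y": 0, "z": 0, "roll": -2, "hand": 86}
  ]
}}

```text
time: 8.3
position: [0.529, -0.3252, 0.3326]
tool_rot: [3.141, -0.011, -0.001]
ft_force: [0.7, 0.2, 0.4]
grip_width: 0.986
grip_force: 0.0
```

>>> {"name": "send_rows", "arguments": {
  "rows": [
    {"x": 0, "y": 0, "z": 0, "roll": 0, "hand": 86},
    {"x": 0, "y": 0, "z": 0, "roll": 0, "hand": 86},
    {"x": 0, "y": 0, "z": 0, "roll": 0, "hand": 86}
  ]
}}

```text
time: 8.6
position: [0.5324, -0.3217, 0.3322]
tool_rot: [-3.142, -0.008, 0.0]
ft_force: [0.7, 0.6, -0.5]
grip_width: 0.987
grip_force: 0.0
```

Run:
```python
from h import *
c,im=save("w3")
s=get_state();print(s["time"],s["position"],s["tool_rot"],s["grip_width"]*87,s["joint_positions"])
for k,e in blobs(tanmask(im)[:290],600): print(e,on(c,e[0],.008),2*np.linalg.norm(on(c,e[0]+np.array([e[1][1]/2,0]),.008)-on(c,e[0],.008)))
```

```text
8.65 [ 0.5324 -0.3218  0.3322] [ 3.1415  0.0071 -0.0001] 85.70713874423016 [-0.2583  0.3508  0.982   1.4939 -0.2918  1.4524 -0.8364]
((320.5913391113281, 139.51092529296875), (47.065921783447266, 48.70930480957031), 1.2030712366104126) [ 0.5974 -0.319   0.008 ] 0.05436229839523604
((26.233036041259766, 79.07328033447266), (44.105918884277344, 58.23202133178711), 149.1165008544922) [ 0.658  -0.0056  0.008 ] 0.06197796743143407
```

View pics/w3.png

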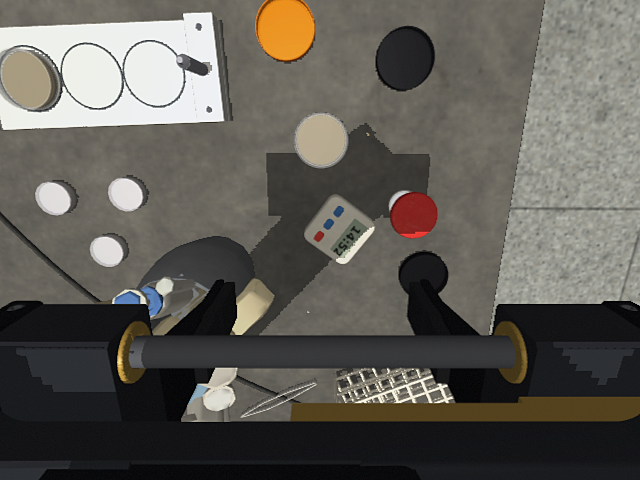

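The wrist view shows large dish A at (321,140), the timer at (340,228), the cup at (413,214), and dish B in its ring at (28,79).

>>> {"name": "send_rows", "arguments": {
  "rows": [
    {"x": 33, "y": 2.5, "z": -20, "roll": 0, "hand": 86},
    {"x": 33, "y": 0, "z": -30, "roll": 0, "hand": 86},
    {"x": 0, "y": 0, "z": -45, "roll": 0, "hand": 86},
    {"x": 0, "y": 0, "z": -45, "roll": 0, "hand": 86},
    {"x": 0, "y": 0, "z": -45, "roll": 0, "hand": 86},
    {"x": 0, "y": 0, "z": -40, "roll": 0, "hand": 86},
    {"x": 0, "y": 0, "z": -20, "roll": 0, "hand": 86},
    {"x": 0, "y": 0, "z": -12, "roll": 0, "hand": 86},
    {"x": 0, "y": 0, "z": 0, "roll": 0, "hand": 86},
    {"x": 0, "y": 0, "z": 0, "roll": 0, "hand": 86}
  ]
}}

```text
time: 9.65
position: [0.5987, -0.3203, 0.0765]
tool_rot: [3.141, 0.005, 0.002]
ft_force: [0.0, 0.7, 1.4]
grip_width: 0.987
grip_force: 0.0
```

>>> {"name": "send_rows", "arguments": {
  "rows": [
    {"x": 0, "y": 0, "z": 0, "roll": 0, "hand": 40},
    {"x": 0, "y": 0, "z": 0, "roll": 0, "hand": 40},
    {"x": 0, "y": 0, "z": 0, "roll": 0, "hand": 40},
    {"x": 0, "y": 0, "z": 0, "roll": 0, "hand": 40},
    {"x": 0, "y": 0, "z": 0, "roll": 0, "hand": 40},
    {"x": 0, "y": 0, "z": 0, "roll": 0, "hand": 40},
    {"x": 0, "y": 0, "z": 0, "roll": 0, "hand": 40}
  ]
}}

```text
time: 10.35
position: [0.5981, -0.3199, 0.0757]
tool_rot: [3.141, 0.005, 0.001]
ft_force: [-0.9, 1.0, 2.9]
grip_width: 0.685
grip_force: 15.0
```

>>> {"name": "send_rows", "arguments": {
  "rows": [
    {"x": 0, "y": 0, "z": 40, "roll": 0, "hand": 40},
    {"x": 0, "y": 0, "z": 45, "roll": 0, "hand": 40},
    {"x": 0, "y": 0, "z": 45, "roll": 0, "hand": 40},
    {"x": 0, "y": 0, "z": 45, "roll": 0, "hand": 40},
    {"x": 0, "y": 0, "z": 45, "roll": 8, "hand": 40},
    {"x": 0, "y": 15, "z": 30, "roll": 8, "hand": 40},
    {"x": 8, "y": 30, "z": 0, "roll": 8, "hand": 40},
    {"x": 9, "y": 35, "z": 0, "roll": 8, "hand": 40},
    {"x": 9, "y": 35, "z": 0, "roll": 8, "hand": 40},
    {"x": 9, "y": 35, "z": 0, "roll": 8, "hand": 40}
  ]
}}

```text
time: 11.35
position: [0.6329, -0.1685, 0.3249]
tool_rot: [-2.864, -1.289, 0.0]
ft_force: [-0.1, -0.2, -0.9]
grip_width: 0.685
grip_force: 15.0
```

>>> {"name": "send_rows", "arguments": {
  "rows": [
    {"x": 9, "y": 35, "z": 0, "roll": 8, "hand": 40},
    {"x": 9, "y": 35, "z": 0, "roll": 8, "hand": 40},
    {"x": 9, "y": 25, "z": 0, "roll": 8, "hand": 40},
    {"x": 0, "y": 0, "z": 0, "roll": 8, "hand": 40},
    {"x": 0, "y": 0, "z": 0, "roll": 8, "hand": 40},
    {"x": 0, "y": 0, "z": 0, "roll": 4, "hand": 40},
    {"x": 0, "y": 0, "z": 0, "roll": 0, "hand": 40},
    {"x": 0, "y": 0, "z": 0, "roll": 0, "hand": 40}
  ]
}}

```text
time: 12.15
position: [0.6598, -0.075, 0.3249]
tool_rot: [-2.181, -2.26, 0.001]
ft_force: [0.7, 0.7, -1.0]
grip_width: 0.679
grip_force: 15.0
```

Run:
```python
from h import *
c,im=save("w4")
s=get_state();print(s["time"],s["position"],s["tool_rot"],s["grip_width"]*87,s["joint_positions"])
for k,e in blobs(tanmask(im)[:330],600): 
    b=cv2.boundingRect(k);print(e,b,on(c,e[0],.016))
    t=(b[0]+b[2]/2,b[1]);print("far edge",on(c,t,s["position"][2]-.061)-s["position"])
```

```text
12.2 [ 0.6598 -0.0749  0.325 ] [-2.1811 -2.2609  0.0004] 59.79607573828018 [-0.3634  0.3731  0.5888  1.3823 -0.2053  1.4475  0.2545]
((321.59033203125, 294.5999755859375), (78.55935668945312, 110.6204833984375), 90.00547790527344) (268, 254, 108, 76) [ 0.663 -0.192  0.016]
far edge [-0.0012  0.0284 -0.061 ]
((620.1987915039062, 277.61358642578125), (44.46134567260742, 83.85668182373047), 23.46353530883789) (586, 227, 54, 79) [ 1.0233 -0.1561  0.016 ]
far edge [ 0.1266  0.0458 -0.061 ]
((546.5491943359375, 225.83340454101562), (28.071012496948242, 127.21697235107422), 33.74153137207031) (507, 174, 65, 103) [ 0.9197 -0.0947  0.016 ]
far edge [ 0.0892  0.0677 -0.061 ]
((321.71478271484375, 142.02513122558594), (48.25209426879883, 49.84476089477539), 5.334905624389648) (298, 117, 49, 51) [ 0.6567 -0.0103  0.016 ]
far edge [-0.0031  0.0872 -0.061 ]
```

View pics/w4.png

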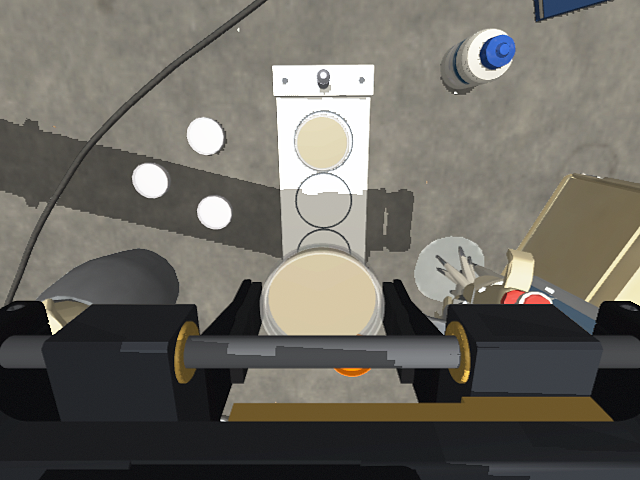

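The view shows dish B centred in its ring at (322,142), and the middle ring at (324,200) is free. I'll lower dish A onto the middle ring.

>>> {"name": "send_rows", "arguments": {
  "rows": [
    {"x": 1, "y": 1, "z": -40, "roll": 0, "hand": 40},
    {"x": 0, "y": 0, "z": -45, "roll": 0, "hand": 40},
    {"x": 0, "y": 0, "z": -45, "roll": 0, "hand": 40},
    {"x": 0, "y": 0, "z": -45, "roll": 0, "hand": 40},
    {"x": 0, "y": 0, "z": -30, "roll": 0, "hand": 40},
    {"x": 0, "y": 0, "z": -20, "roll": 0, "hand": 40},
    {"x": 0, "y": 0, "z": -10, "roll": 0, "hand": 40},
    {"x": 0, "y": 0, "z": -5, "roll": 0, "hand": 40},
    {"x": 0, "y": 0, "z": -2, "roll": 0, "hand": 40},
    {"x": 0, "y": 0, "z": 0, "roll": 0, "hand": 40}
  ]
}}

```text
time: 13.2
position: [0.6616, -0.0739, 0.0844]
tool_rot: [2.178, 2.262, 0.002]
ft_force: [-0.3, 0.6, -0.5]
grip_width: 0.68
grip_force: 15.0
```

>>> {"name": "send_rows", "arguments": {
  "rows": [
    {"x": 0, "y": 0, "z": 0, "roll": 0, "hand": 40},
    {"x": 0, "y": 0, "z": 0, "roll": 0, "hand": 40}
  ]
}}

```text
time: 13.4
position: [0.6615, -0.0738, 0.0843]
tool_rot: [2.178, 2.262, 0.002]
ft_force: [-0.5, -0.5, -0.1]
grip_width: 0.685
grip_force: 15.0
```

>>> {"name": "send_rows", "arguments": {
  "rows": [
    {"x": 0, "y": 0, "z": -1, "roll": 0, "hand": 40},
    {"x": 0, "y": 0, "z": 0, "roll": 0, "hand": 86},
    {"x": 0, "y": 0, "z": 0, "roll": 0, "hand": 86},
    {"x": 0, "y": 0, "z": 0, "roll": 0, "hand": 86},
    {"x": 0, "y": 0, "z": 0, "roll": 0, "hand": 86},
    {"x": 0, "y": 0, "z": 0, "roll": 0, "hand": 86},
    {"x": 0, "y": 0, "z": 40, "roll": 0, "hand": 86},
    {"x": 0, "y": 0, "z": 45, "roll": 0, "hand": 86},
    {"x": 0, "y": 0, "z": 45, "roll": 0, "hand": 86},
    {"x": 0, "y": 0, "z": 45, "roll": 0, "hand": 86}
  ]
}}

```text
time: 14.4
position: [0.6606, -0.0739, 0.259]
tool_rot: [2.179, 2.263, -0.0]
ft_force: [1.2, -0.4, 0.2]
grip_width: 0.985
grip_force: 0.0
```

>>> {"name": "send_rows", "arguments": {
  "rows": [
    {"x": -23, "y": 34, "z": 20, "roll": 8, "hand": 50},
    {"x": -23, "y": 34, "z": 10, "roll": 8, "hand": 50},
    {"x": -23, "y": 34, "z": 0, "roll": 8, "hand": 50},
    {"x": -23, "y": 34, "z": 0, "roll": 8, "hand": 50},
    {"x": -23, "y": 34, "z": 0, "roll": 8, "hand": 50},
    {"x": -23, "y": 34, "z": 0, "roll": 8, "hand": 50},
    {"x": -23, "y": 34, "z": 0, "roll": 8, "hand": 50},
    {"x": -23, "y": 34, "z": 0, "roll": 8, "hand": 50},
    {"x": -24, "y": 34, "z": 0, "roll": 8, "hand": 50},
    {"x": -24, "y": 31, "z": 0, "roll": 8, "hand": 50}
  ]
}}

```text
time: 15.4
position: [0.4277, 0.2646, 0.2875]
tool_rot: [0.205, 3.135, 0.001]
ft_force: [0.4, 0.1, 0.2]
grip_width: 0.57
grip_force: 0.0
```

>>> {"name": "send_rows", "arguments": {
  "rows": [
    {"x": 0, "y": 0, "z": 0, "roll": 8, "hand": 50},
    {"x": 0, "y": 0, "z": 0, "roll": 0, "hand": 50},
    {"x": 0, "y": 0, "z": 0, "roll": 0, "hand": 50}
  ]
}}

```text
time: 15.7
position: [0.4294, 0.2624, 0.2873]
tool_rot: [0.003, 3.141, -0.0]
ft_force: [-0.8, -0.9, 0.8]
grip_width: 0.575
grip_force: 0.0
```

Run:
```python
from h import *
c=dict(np.load("pics/w1.npz"));im=cv2.imread("pics/w1.png")
g=cv2.cvtColor(im,cv2.COLOR_BGR2GRAY)[35:75,215:280];m=(g<90).astype(np.uint8)
k=max(cv2.findContours(m,0,1)[0],key=cv2.contourArea);b=cv2.boundingRect(k);print(b)
# far (top) edge belongs to the handle top, near edge to its bottom
x0,x1=215+b[0],215+b[0]+b[2]
print([on(c,(u,45),.031) for u in(x0,x1)])
s=get_state();print(s["time"],s["position"],s["tool_rot"],s["grip_width"]*87,s["joint_positions"])
```

```text
(5, 5, 51, 25)
[array([0.4084, 0.2663, 0.031 ]), array([0.4532, 0.2665, 0.031 ])]
15.7 [0.4294 0.2624 0.2873] [ 0.0029  3.1412 -0.0003] 50.021868105714034 [-0.7996  0.0072  0.1997  1.8218 -0.0011  1.3124  0.9693]
```

>>> {"name": "send_rows", "arguments": {
  "rows": [
    {"x": 0, "y": 0, "z": -45, "roll": 0, "hand": 50},
    {"x": 0, "y": 0, "z": -45, "roll": 0, "hand": 50},
    {"x": 0, "y": 0, "z": -45, "roll": 0, "hand": 50},
    {"x": 0, "y": 0, "z": -40, "roll": 0, "hand": 50},
    {"x": 0, "y": 0, "z": -20, "roll": 0, "hand": 50},
    {"x": 0, "y": 0, "z": -13, "roll": 0, "hand": 50},
    {"x": 0, "y": 0, "z": 0, "roll": 0, "hand": 50},
    {"x": 0, "y": 0, "z": 0, "roll": 0, "hand": 5},
    {"x": 0, "y": 0, "z": 0, "roll": 0, "hand": 5},
    {"x": 0, "y": 0, "z": 0, "roll": 0, "hand": 5}
  ],
  "force": 50
}}

```text
time: 16.7
position: [0.4298, 0.2637, 0.0807]
tool_rot: [-0.004, 3.139, 0.003]
ft_force: [-0.6, -0.5, 0.1]
grip_width: 0.386
grip_force: 0.0
```

>>> {"name": "send_rows", "arguments": {
  "rows": [
    {"x": 0, "y": 0, "z": 0, "roll": 0, "hand": 5},
    {"x": 0, "y": 0, "z": 0, "roll": 0, "hand": 5},
    {"x": 0, "y": 0, "z": 0, "roll": 0, "hand": 5},
    {"x": 0, "y": 0, "z": 0, "roll": 0, "hand": 5},
    {"x": 0, "y": 0, "z": 0, "roll": 0, "hand": 5}
  ]
}}

```text
time: 17.2
position: [0.4292, 0.2631, 0.0797]
tool_rot: [-0.004, 3.141, 0.0]
ft_force: [-1.7, -1.3, 5.7]
grip_width: 0.181
grip_force: 50.0
```

>>> {"name": "send_rows", "arguments": {
  "rows": [
    {"x": 0, "y": 0, "z": 20, "roll": 0, "hand": 5},
    {"x": 0, "y": 0, "z": 35, "roll": 0, "hand": 5},
    {"x": 0, "y": 0, "z": 40, "roll": 0, "hand": 5},
    {"x": 0, "y": 0, "z": 40, "roll": 0, "hand": 5},
    {"x": 0, "y": 0, "z": 40, "roll": 0, "hand": 5},
    {"x": 0, "y": 0, "z": 40, "roll": 0, "hand": 5},
    {"x": 0, "y": 0, "z": 40, "roll": 0, "hand": 5},
    {"x": 0, "y": -10, "z": 35, "roll": 0, "hand": 5},
    {"x": 0, "y": -20, "z": 10, "roll": -4, "hand": 5},
    {"x": 5, "y": -30, "z": 0, "roll": -6, "hand": 5}
  ]
}}

```text
time: 18.2
position: [0.4337, 0.2048, 0.3809]
tool_rot: [0.268, 3.128, 0.004]
ft_force: [0.8, -0.2, -2.2]
grip_width: 0.179
grip_force: 50.0
```

>>> {"name": "send_rows", "arguments": {
  "rows": [
    {"x": 10, "y": -35, "z": 0, "roll": -6, "hand": 5},
    {"x": 15, "y": -35, "z": 0, "roll": -6, "hand": 5},
    {"x": 20, "y": -35, "z": 0, "roll": -6, "hand": 5},
    {"x": 25, "y": -30, "z": 0, "roll": -6, "hand": 5},
    {"x": 25, "y": -30, "z": 0, "roll": -6, "hand": 5},
    {"x": 25, "y": -30, "z": 0, "roll": -6, "hand": 5},
    {"x": 25, "y": -30, "z": 0, "roll": -6, "hand": 5},
    {"x": 25, "y": -25, "z": 0, "roll": -6, "hand": 5},
    {"x": 25, "y": -20, "z": 0, "roll": -6, "hand": 5},
    {"x": 20, "y": -9, "z": 0, "roll": -6, "hand": 5}
  ]
}}

```text
time: 19.2
position: [0.6497, -0.0785, 0.378]
tool_rot: [-1.807, -2.569, 0.003]
ft_force: [-0.1, -0.5, -2.6]
grip_width: 0.179
grip_force: 50.0
```

>>> {"name": "send_rows", "arguments": {
  "rows": [
    {"x": 11, "y": 0, "z": 0, "roll": -6, "hand": 5},
    {"x": 0, "y": 0, "z": 0, "roll": -6, "hand": 5},
    {"x": 0, "y": 0, "z": 0, "roll": -5.5, "hand": 5},
    {"x": 0, "y": 0, "z": 0, "roll": 0, "hand": 5},
    {"x": 0, "y": 0, "z": 0, "roll": 0, "hand": 5},
    {"x": 0, "y": 0, "z": 0, "roll": 0, "hand": 5}
  ]
}}

```text
time: 19.8
position: [0.6598, -0.0756, 0.3789]
tool_rot: [-2.167, -2.274, 0.0]
ft_force: [0.8, 0.9, -1.7]
grip_width: 0.182
grip_force: 50.0
```

Run:
```python
from h import *
c,im=save("w5")
s=get_state();print(s["time"],s["position"],s["tool_rot"],s["grip_width"]*87,s["joint_positions"],s["grip_force"])
```

```text
19.85 [ 0.6598 -0.0757  0.3791] [-2.1674 -2.2738 -0.0002] 15.548865170170737 [-0.3981  0.3719  0.6575  1.2905 -0.2242  1.5523  0.2776] 49.99670326709747
```

View pics/w5.png

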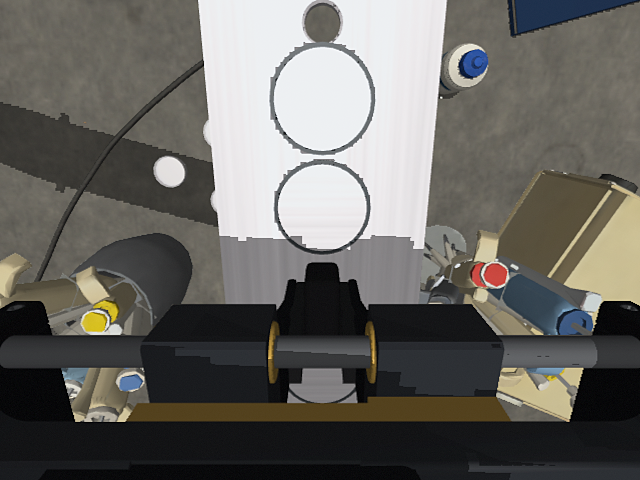

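The held plate shows its hole at (322,20) and rings at (322,98) and (322,206).

Run:
```python
from h import *
c=dict(np.load("pics/w5.npz"));im=cv2.imread("pics/w5.png")
T=np.array([.6598,-.0757,.3791]);z=T[2]-.0747
a=ring(c,im,(322,98),z);b=ring(c,im,(322,195),z);print(a[1:],b[1:])
h=im[:45,290:355].mean(2);m=(h<170).astype(np.uint8);k,l,st,ce=cv2.connectedComponentsWithStats(m);i=l[20,32]
ks=max(cv2.findContours((l==i).astype(np.uint8),0,1)[0],key=cv2.contourArea);e=cv2.fitEllipse(ks);H=on(c,np.array(e[0])+[290,0],z);print(e,H)
A,B=a[0],b[0]
for P,Q,d,q in((A,B,48,46),(H,B,78,46),(H,A,30,94)):
    v=P-Q;n=v/np.linalg.norm(v);print("sp",np.linalg.norm(v),"ang",np.degrees(np.arctan2(n[1],n[0])))
u=np.array([-np.sin(np.radians(2.75)),np.cos(np.radians(2.75)),0])
for P,d in((A,.094),(B,.046),(H,.124)): print(P,"centre-TCP",P-u*d-T)
```

```text
((97.10834503173828, 103.74644470214844), np.float64(0.0448329959477453)) ((85.90620422363281, 88.81661987304688), np.float64(0.041988855014564674))
((31.95974349975586, 24.03721809387207), (38.75614547729492, 48.29966735839844), 177.57078552246094) [0.6537 0.0477 0.3044]
sp 0.0480183422954633 ang 92.71138787005687
sp 0.07636390496848804 ang 92.73648575317868
sp 0.028345575084089223 ang 92.77900240034923
[0.655  0.0194 0.3044] centre-TCP [-0.0002  0.0012 -0.0747]
[ 0.6573 -0.0285  0.3044] centre-TCP [-0.0003  0.0012 -0.0747]
[0.6537 0.0477 0.3044] centre-TCP [-0.0002 -0.0004 -0.0747]
```

Run:
```python
from h import *
c=dict(np.load("pics/w4.npz"));im=cv2.imread("pics/w4.png")
print(ring(c,im,(324,205),.008))
cv2.imwrite("pics/z.png",cv2.resize(np.hstack([im[60:105,290:355],cv2.imread("pics/w2.png")[22:67,290:355]]),None,fx=6,fy=6,interpolation=0))
```

```text
(array([ 0.6605, -0.0769,  0.008 ]), (49.57036209106445, 52.668312072753906), np.float64(0.06081433491124299))
```

View pics/z.png

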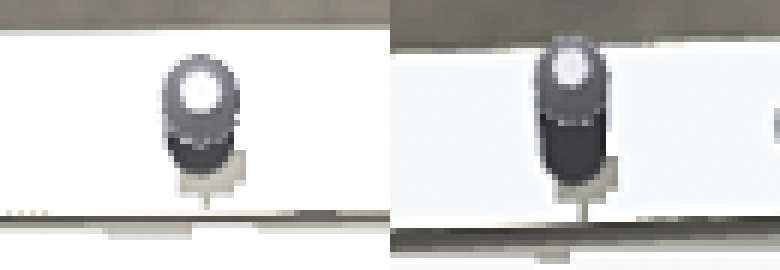

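The left crop, from w4, shows the white post tip at image pixel (322.8,74.5). The right crop, from w2, shows it at (319.5,32.7).

Run:
```python
from h import *
for n,p in(("w4",(322.8,74.5)),("w2",(319.5,32.7))):
    print(on(dict(np.load(f"pics/{n}.npz")),p,.09))
s=get_state();print(s["position"])
```

```text
[0.6557 0.0479 0.09  ]
[0.6556 0.0478 0.09  ]
[ 0.6598 -0.0757  0.3791]
```

>>> {"name": "send_rows", "arguments": {
  "rows": [
    {"x": 1, "y": -1.5, "z": -20, "roll": -0.4, "hand": 5},
    {"x": 0, "y": 0, "z": -35, "roll": 0, "hand": 5},
    {"x": 0, "y": 0, "z": -40, "roll": 0, "hand": 5},
    {"x": 0, "y": 0, "z": -40, "roll": 0, "hand": 5},
    {"x": 0, "y": 0, "z": -35, "roll": 0, "hand": 5},
    {"x": 0, "y": 0, "z": -24, "roll": 0, "hand": 5},
    {"x": 0, "y": 0, "z": -10, "roll": 0, "hand": 5},
    {"x": 0, "y": 0, "z": 0, "roll": 0, "hand": 5},
    {"x": 0, "y": 0, "z": 0, "roll": 0, "hand": 5}
  ]
}}

```text
time: 20.75
position: [0.6617, -0.0775, 0.1768]
tool_rot: [2.176, 2.264, 0.002]
ft_force: [-0.5, -0.1, -1.1]
grip_width: 0.178
grip_force: 50.0
```

>>> {"name": "send_rows", "arguments": {
  "rows": [
    {"x": 0, "y": 0, "z": 0, "roll": 0, "hand": 5}
  ]
}}

```text
time: 20.85
position: [0.662, -0.0776, 0.1774]
tool_rot: [2.175, 2.263, 0.004]
ft_force: [-0.6, -0.4, -1.6]
grip_width: 0.181
grip_force: 50.0
```

>>> {"name": "send_rows", "arguments": {
  "rows": [
    {"x": -0.8, "y": 0.4, "z": -4, "roll": 0, "hand": 5},
    {"x": 0, "y": 0, "z": -4, "roll": 0, "hand": 5},
    {"x": 0, "y": 0, "z": -4, "roll": 0, "hand": 5},
    {"x": 0, "y": 0, "z": -4, "roll": 0, "hand": 5},
    {"x": 0, "y": 0, "z": -4, "roll": 0, "hand": 5},
    {"x": 0, "y": 0, "z": 0, "roll": 0, "hand": 5}
  ]
}}

```text
time: 21.45
position: [0.66, -0.0768, 0.1545]
tool_rot: [-2.177, -2.265, 0.001]
ft_force: [0.8, 0.5, -2.6]
grip_width: 0.179
grip_force: 50.0
```

>>> {"name": "send_rows", "arguments": {
  "rows": [
    {"x": 0, "y": 0, "z": -4, "roll": 0, "hand": 5},
    {"x": 0, "y": 0, "z": -4, "roll": 0, "hand": 5},
    {"x": 0, "y": 0, "z": 0, "roll": 0, "hand": 5}
  ]
}}

```text
time: 21.75
position: [0.66, -0.0769, 0.1466]
tool_rot: [-2.177, -2.265, 0.001]
ft_force: [0.4, -0.3, -2.2]
grip_width: 0.179
grip_force: 50.0
```

>>> {"name": "send_rows", "arguments": {
  "rows": [
    {"x": 0, "y": 0, "z": -7, "roll": 0, "hand": 5},
    {"x": 0, "y": 0, "z": -7, "roll": 0, "hand": 5},
    {"x": 0, "y": 0, "z": -7, "roll": 0, "hand": 5},
    {"x": 0, "y": 0, "z": -6, "roll": 0, "hand": 5},
    {"x": 0, "y": 0, "z": -4, "roll": 0, "hand": 5},
    {"x": 0, "y": 0, "z": -3, "roll": 0, "hand": 5},
    {"x": 0, "y": 0, "z": -2, "roll": 0, "hand": 5},
    {"x": 0, "y": 0, "z": 0, "roll": 0, "hand": 5},
    {"x": 0, "y": 0, "z": 0, "roll": 0, "hand": 5}
  ]
}}

```text
time: 22.65
position: [0.6601, -0.0769, 0.1113]
tool_rot: [2.177, 2.265, 0.0]
ft_force: [0.1, -0.0, -1.6]
grip_width: 0.18
grip_force: 50.0
```

>>> {"name": "send_rows", "arguments": {
  "rows": [
    {"x": 0, "y": 0, "z": -1.5, "roll": 0, "hand": 5},
    {"x": 0, "y": 0, "z": -1, "roll": 0, "hand": 5},
    {"x": 0, "y": 0, "z": 0, "roll": 0, "hand": 5},
    {"x": 0, "y": 0, "z": 0, "roll": 0, "hand": 5}
  ]
}}

```text
time: 23.05
position: [0.6603, -0.077, 0.1098]
tool_rot: [2.177, 2.265, 0.001]
ft_force: [-2.7, 0.5, 5.3]
grip_width: 0.183
grip_force: 50.0
```

>>> {"name": "send_rows", "arguments": {
  "rows": [
    {"x": 0, "y": 0, "z": 0, "roll": 0, "hand": 60},
    {"x": 0, "y": 0, "z": 0, "roll": 0, "hand": 60},
    {"x": 0, "y": 0, "z": 0, "roll": 0, "hand": 60},
    {"x": 0, "y": 0, "z": 15, "roll": 0, "hand": 60},
    {"x": 0, "y": 0, "z": 40, "roll": 0, "hand": 60},
    {"x": 0, "y": 0, "z": 45, "roll": 0, "hand": 60},
    {"x": 0, "y": 0, "z": 45, "roll": 0, "hand": 60},
    {"x": -20, "y": -10, "z": 40, "roll": 0, "hand": 60},
    {"x": -40, "y": -20, "z": 30, "roll": 0, "hand": 60},
    {"x": -40, "y": -23, "z": 25, "roll": 0, "hand": 60}
  ],
  "force": 12
}}

```text
time: 24.05
position: [0.5644, -0.1278, 0.3483]
tool_rot: [2.174, 2.264, 0.002]
ft_force: [0.0, 0.4, -0.3]
grip_width: 0.685
grip_force: 0.0
```

>>> {"name": "send_rows", "arguments": {
  "rows": [
    {"x": 0, "y": 0, "z": 0, "roll": 0, "hand": 60},
    {"x": 0, "y": 0, "z": 0, "roll": 0, "hand": 60},
    {"x": 0, "y": 0, "z": 0, "roll": 0, "hand": 60}
  ]
}}

```text
time: 24.35
position: [0.5652, -0.1263, 0.3454]
tool_rot: [-2.176, -2.266, -0.001]
ft_force: [0.1, 0.7, -0.8]
grip_width: 0.686
grip_force: 0.0
```

```bash
cat >> h.py <<'E'
def whites(c,im,z=.014,vmax=290):
    h=cv2.cvtColor(im,cv2.COLOR_BGR2HSV);out=[]
    for k,e in blobs(((h[...,2]>185)&(h[...,1]<40))[:vmax]):
        P=on(c,e[0],z);D=2*np.linalg.norm(on(c,np.array(e[0])+[sum(e[1])/4,0],z)-P)
        if e[1][0]/e[1][1]>.8 and .03<D<.05: out.append((np.round(e[0],1),P,round(D,4)))
    return out
E
python3 - <<'E'
from h import *
c,im=save("w6")
s=get_state();print(s["time"],s["position"],s["tool_rot"],s["grip_width"]*87)
for w in whites(c,im): print(w)
E
```

```text
24.4 [ 0.5653 -0.1261  0.3448] [-2.1746 -2.2662  0.001 ] 60.08550415559045
(array([408.5, 199.4]), array([ 0.6682, -0.1246,  0.014 ]), np.float64(0.0372))
(array([297.4, 168.2]), array([ 0.535 , -0.0931,  0.014 ]), np.float64(0.0376))
(array([236.3, 135. ]), array([ 0.4652, -0.0589,  0.014 ]), np.float64(0.0382))
(array([413.4, 115.3]), array([ 0.6629, -0.0297,  0.014 ]), np.float64(0.0446))
(array([294.4,  89.2]), array([ 0.5301, -0.0081,  0.014 ]), np.float64(0.0386))
(array([417.2,  65.5]), array([0.6609, 0.0208, 0.014 ]), np.float64(0.0455))
```

View pics/w6.png

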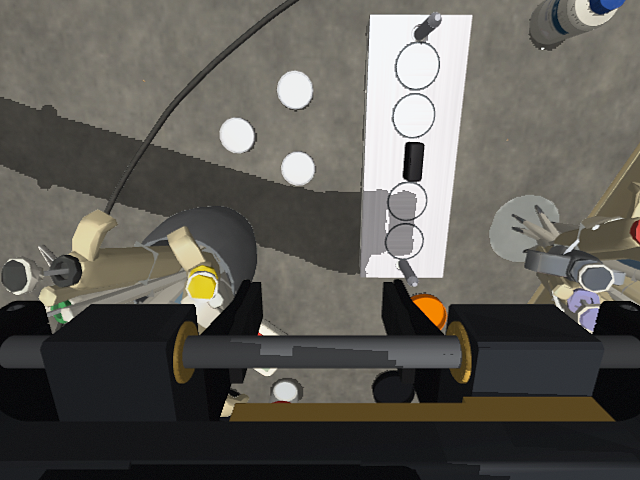

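The divider lies home with its rings at (417,65), (413,115), (407,202) and (404,241). The small dishes are undisturbed at (294,89), (236,135) and (298,169). I'll work out the mark positions and pick the first small dish at (0.530, -0.008).

Run:
```python
from h import *
c=dict(np.load("pics/w6.npz"));im=cv2.imread("pics/w6.png")
R=[]
for p in((417,60),(413,110),(404,195),(405,245)):
    try: r=ring(c,im,p,.035);R.append(r[0]);print(r)
    except Exception as e: print(e)
u=np.array([-.0405,.9992])
for d in(.094,.046,-.046,-.094): print(d,np.array([.6607,-.0760])+u*d)
```

```text
(array([0.656 , 0.0178, 0.035 ]), (40.20552062988281, 45.814945220947266), np.float64(0.04659188142312122))
(array([ 0.6578, -0.0303,  0.035 ]), (38.50434494018555, 42.41712188720703), np.float64(0.04486255051185494))
(array([ 0.6572, -0.1284,  0.035 ]), (23.59687042236328, 30.57468032836914), np.float64(0.034869434333662))
(array([ 0.6585, -0.1675,  0.035 ]), (23.743188858032227, 32.38859176635742), np.float64(0.038006608924828135))
0.094 [0.6569 0.0179]
0.046 [ 0.6588 -0.03  ]
-0.046 [ 0.6626 -0.122 ]
-0.094 [ 0.6645 -0.1699]
```

>>> {"name": "send_rows", "arguments": {
  "rows": [
    {"x": -12, "y": 39, "z": 0, "roll": 0, "hand": 60},
    {"x": -12, "y": 39, "z": -20, "roll": 0, "hand": 60},
    {"x": -11, "y": 40, "z": -30, "roll": 0, "hand": 60},
    {"x": 0, "y": 0, "z": -45, "roll": 0, "hand": 60},
    {"x": 0, "y": 0, "z": -45, "roll": 0, "hand": 60},
    {"x": 0, "y": 0, "z": -45, "roll": 0, "hand": 60},
    {"x": 0, "y": 0, "z": -40, "roll": 0, "hand": 60},
    {"x": 0, "y": 0, "z": -25, "roll": 0, "hand": 60},
    {"x": 0, "y": 0, "z": 0, "roll": 0, "hand": 60},
    {"x": 0, "y": 0, "z": 0, "roll": 0, "hand": 60}
  ]
}}

```text
time: 25.4
position: [0.5302, -0.01, 0.0957]
tool_rot: [-2.176, -2.265, 0.003]
ft_force: [0.6, 0.1, 0.7]
grip_width: 0.691
grip_force: 0.0
```

>>> {"name": "send_rows", "arguments": {
  "rows": [
    {"x": 0, "y": 0, "z": 0, "roll": 0, "hand": 60}
  ]
}}

```text
time: 25.5
position: [0.5315, -0.0101, 0.0975]
tool_rot: [2.175, 2.264, 0.003]
ft_force: [0.7, 0.2, 1.5]
grip_width: 0.694
grip_force: 0.0
```

>>> {"name": "send_rows", "arguments": {
  "rows": [
    {"x": -1, "y": 2, "z": -12, "roll": 0, "hand": 60},
    {"x": 0, "y": 0, "z": -8, "roll": 0, "hand": 60},
    {"x": 0, "y": 0, "z": -2, "roll": 0, "hand": 60},
    {"x": 0, "y": 0, "z": 0, "roll": 0, "hand": 60},
    {"x": 0, "y": 0, "z": 0, "roll": 0, "hand": 25},
    {"x": 0, "y": 0, "z": 0, "roll": 0, "hand": 25},
    {"x": 0, "y": 0, "z": 0, "roll": 0, "hand": 25},
    {"x": 0, "y": 0, "z": 0, "roll": 0, "hand": 25},
    {"x": 0, "y": 0, "z": 0, "roll": 0, "hand": 25},
    {"x": 0, "y": 0, "z": 0, "roll": 0, "hand": 25}
  ],
  "force": 15
}}

```text
time: 26.5
position: [0.5293, -0.0084, 0.0744]
tool_rot: [2.177, 2.265, 0.001]
ft_force: [-0.1, 0.3, 2.1]
grip_width: 0.451
grip_force: 15.0
```

>>> {"name": "send_rows", "arguments": {
  "rows": [
    {"x": 0, "y": 0, "z": 0, "roll": 0, "hand": 25}
  ]
}}

```text
time: 26.6
position: [0.5294, -0.0083, 0.0744]
tool_rot: [2.177, 2.265, 0.001]
ft_force: [-0.4, 0.0, 1.4]
grip_width: 0.452
grip_force: 15.0
```

>>> {"name": "send_rows", "arguments": {
  "rows": [
    {"x": 0, "y": 0, "z": 30, "roll": 0, "hand": 25},
    {"x": 0, "y": 0, "z": 40, "roll": 0, "hand": 25},
    {"x": 10, "y": 5, "z": 40, "roll": 0, "hand": 25},
    {"x": 30, "y": 7, "z": 0, "roll": 0, "hand": 25},
    {"x": 40, "y": 7, "z": 0, "roll": 0, "hand": 25},
    {"x": 35, "y": 7, "z": 0, "roll": 0, "hand": 25},
    {"x": 12, "y": 0, "z": 0, "roll": 0, "hand": 25},
    {"x": 0, "y": 0, "z": -30, "roll": 0, "hand": 25},
    {"x": 0, "y": 0, "z": -20, "roll": 0, "hand": 25},
    {"x": 0, "y": 0, "z": -10, "roll": 0, "hand": 25}
  ]
}}

```text
time: 27.6
position: [0.6547, 0.0178, 0.1214]
tool_rot: [-2.175, -2.263, 0.005]
ft_force: [-0.2, 0.9, -0.7]
grip_width: 0.45
grip_force: 15.0
```

>>> {"name": "send_rows", "arguments": {
  "rows": [
    {"x": 0, "y": 0, "z": 0, "roll": 0, "hand": 25},
    {"x": 0, "y": 0, "z": 0, "roll": 0, "hand": 25}
  ]
}}

```text
time: 27.8
position: [0.6565, 0.0176, 0.1249]
tool_rot: [2.177, 2.264, 0.001]
ft_force: [0.6, 1.5, -0.8]
grip_width: 0.449
grip_force: 15.0
```

>>> {"name": "send_rows", "arguments": {
  "rows": [
    {"x": 0, "y": 0, "z": -8, "roll": 0, "hand": 25},
    {"x": 0, "y": 0, "z": -5, "roll": 0, "hand": 25},
    {"x": 0, "y": 0, "z": -2, "roll": 0, "hand": 25},
    {"x": 0, "y": 0, "z": -1, "roll": 0, "hand": 25},
    {"x": 0, "y": 0, "z": 0, "roll": 0, "hand": 25},
    {"x": 0, "y": 0, "z": 0, "roll": 0, "hand": 25}
  ]
}}

```text
time: 28.4
position: [0.656, 0.0178, 0.1094]
tool_rot: [-2.177, -2.264, -0.001]
ft_force: [-3.0, 0.6, 6.2]
grip_width: 0.451
grip_force: 15.0
```

>>> {"name": "send_rows", "arguments": {
  "rows": [
    {"x": 0, "y": 0, "z": 0, "roll": 0, "hand": 60},
    {"x": 0, "y": 0, "z": 0, "roll": 0, "hand": 60},
    {"x": 0, "y": 0, "z": 0, "roll": 0, "hand": 60},
    {"x": 0, "y": 0, "z": 30, "roll": 0, "hand": 60},
    {"x": 0, "y": 0, "z": 45, "roll": 0, "hand": 60},
    {"x": 0, "y": -10, "z": 45, "roll": 0, "hand": 60},
    {"x": -20, "y": -30, "z": 40, "roll": 0, "hand": 60},
    {"x": -30, "y": -35, "z": 40, "roll": 0, "hand": 60},
    {"x": -30, "y": -35, "z": 36, "roll": 0, "hand": 60},
    {"x": -30, "y": -35, "z": 0, "roll": 0, "hand": 60}
  ]
}}

```text
time: 29.4
position: [0.5585, -0.115, 0.3334]
tool_rot: [2.172, 2.262, 0.009]
ft_force: [0.7, -1.3, -0.3]
grip_width: 0.69
grip_force: 0.0
```

>>> {"name": "send_rows", "arguments": {
  "rows": [
    {"x": 0, "y": 0, "z": 0, "roll": 0, "hand": 60},
    {"x": 0, "y": 0, "z": 0, "roll": 0, "hand": 60},
    {"x": 0, "y": 0, "z": 0, "roll": 0, "hand": 60}
  ]
}}

```text
time: 29.7
position: [0.5578, -0.1123, 0.3284]
tool_rot: [-2.175, -2.266, -0.0]
ft_force: [0.8, 0.3, -0.3]
grip_width: 0.691
grip_force: 0.0
```

Run:
```python
from h import *
c,im=save("w7")
s=get_state();print(s["time"],s["position"],s["tool_rot"],s["grip_width"]*87)
for w in whites(c,im): print(w, on(c,w[0],.049))
```

```text
29.75 [ 0.5579 -0.1121  0.3282] [-2.1739 -2.2671  0.0006] 60.30212559389488
(array([302.9, 182.7]), array([ 0.5351, -0.093 ,  0.014 ]), np.float64(0.0372)) [ 0.5367 -0.0874  0.049 ]
(array([240.1, 149. ]), array([ 0.4651, -0.0588,  0.014 ]), np.float64(0.0379)) [ 0.4728 -0.0561  0.049 ]
(array([423.2, 129.7]), array([ 0.6635, -0.0304,  0.014 ]), np.float64(0.0444)) [ 0.6541 -0.0301  0.049 ]
(array([611.9,  19.1]), array([0.837, 0.082, 0.014]), np.float64(0.0377)) [0.8126 0.0726 0.049 ]
```

>>> {"name": "send_rows", "arguments": {
  "rows": [
    {"x": -11, "y": 10, "z": -10, "roll": -8.5, "hand": 60},
    {"x": -12, "y": 9, "z": -20, "roll": -8.5, "hand": 60},
    {"x": 0, "y": 0, "z": -40, "roll": 0, "hand": 60},
    {"x": 0, "y": 0, "z": -45, "roll": 0, "hand": 60},
    {"x": 0, "y": 0, "z": -45, "roll": 0, "hand": 60},
    {"x": 0, "y": 0, "z": -40, "roll": 0, "hand": 60},
    {"x": 0, "y": 0, "z": -25, "roll": 0, "hand": 60},
    {"x": 0, "y": 0, "z": 0, "roll": 0, "hand": 60},
    {"x": 0, "y": 0, "z": 0, "roll": 0, "hand": 60},
    {"x": 0, "y": 0, "z": 0, "roll": 0, "hand": 60}
  ]
}}

```text
time: 30.75
position: [0.5359, -0.0946, 0.1054]
tool_rot: [2.486, 1.918, 0.003]
ft_force: [0.0, -0.8, 0.5]
grip_width: 0.687
grip_force: 0.0
```

>>> {"name": "send_rows", "arguments": {
  "rows": [
    {"x": -1, "y": 1.5, "z": -15, "roll": 0, "hand": 60},
    {"x": 0, "y": 0, "z": -12, "roll": 0, "hand": 60},
    {"x": 0, "y": 0, "z": -4, "roll": 0, "hand": 60},
    {"x": 0, "y": 0, "z": 0, "roll": 0, "hand": 60},
    {"x": 0, "y": 0, "z": 0, "roll": 0, "hand": 25},
    {"x": 0, "y": 0, "z": 0, "roll": 0, "hand": 25},
    {"x": 0, "y": 0, "z": 0, "roll": 0, "hand": 25},
    {"x": 0, "y": 0, "z": 0, "roll": 0, "hand": 25},
    {"x": 0, "y": 0, "z": 0, "roll": 0, "hand": 25},
    {"x": 0, "y": 0, "z": 0, "roll": 0, "hand": 25}
  ]
}}

```text
time: 31.75
position: [0.5337, -0.0934, 0.0732]
tool_rot: [2.488, 1.918, 0.001]
ft_force: [0.6, -0.5, 2.2]
grip_width: 0.45
grip_force: 15.0
```

>>> {"name": "send_rows", "arguments": {
  "rows": [
    {"x": 0, "y": 0, "z": 0, "roll": 0, "hand": 25}
  ]
}}

```text
time: 31.85
position: [0.5336, -0.0934, 0.0732]
tool_rot: [2.488, 1.918, 0.001]
ft_force: [-0.8, 0.2, 2.8]
grip_width: 0.452
grip_force: 15.0
```

>>> {"name": "send_rows", "arguments": {
  "rows": [
    {"x": 0, "y": 0, "z": 30, "roll": 0, "hand": 25},
    {"x": 0, "y": 0, "z": 40, "roll": 0, "hand": 25},
    {"x": 10, "y": 0, "z": 40, "roll": 8.5, "hand": 25},
    {"x": 30, "y": -8, "z": 0, "roll": 8.5, "hand": 25},
    {"x": 40, "y": -10, "z": 0, "roll": 0, "hand": 25},
    {"x": 35, "y": -10, "z": 0, "roll": 0, "hand": 25},
    {"x": 13, "y": 0, "z": 0, "roll": 0, "hand": 25},
    {"x": 0, "y": 0, "z": -30, "roll": 0, "hand": 25},
    {"x": 0, "y": 0, "z": -20, "roll": 0, "hand": 25},
    {"x": 0, "y": 0, "z": -10, "roll": 0, "hand": 25}
  ]
}}

```text
time: 32.85
position: [0.6599, -0.1208, 0.12]
tool_rot: [-2.175, -2.263, 0.004]
ft_force: [0.1, 0.1, -1.6]
grip_width: 0.45
grip_force: 15.0
```

>>> {"name": "send_rows", "arguments": {
  "rows": [
    {"x": 0, "y": 0, "z": 0, "roll": 0, "hand": 25},
    {"x": 0, "y": 0, "z": 0, "roll": 0, "hand": 25},
    {"x": 0, "y": 0, "z": 0, "roll": 0, "hand": 25}
  ]
}}

```text
time: 33.15
position: [0.6621, -0.1215, 0.1244]
tool_rot: [2.176, 2.264, 0.002]
ft_force: [0.0, -0.0, -0.2]
grip_width: 0.45
grip_force: 15.0
```

>>> {"name": "send_rows", "arguments": {
  "rows": [
    {"x": 0, "y": -0.5, "z": -8, "roll": 0, "hand": 25},
    {"x": 0, "y": 0, "z": -5, "roll": 0, "hand": 25},
    {"x": 0, "y": 0, "z": -2, "roll": 0, "hand": 25},
    {"x": 0, "y": 0, "z": -1, "roll": 0, "hand": 25},
    {"x": 0, "y": 0, "z": 0, "roll": 0, "hand": 25},
    {"x": 0, "y": 0, "z": 0, "roll": 0, "hand": 25}
  ]
}}

```text
time: 33.75
position: [0.6611, -0.1217, 0.1082]
tool_rot: [-2.177, -2.264, -0.001]
ft_force: [-4.9, 0.4, 7.8]
grip_width: 0.451
grip_force: 15.0
```

>>> {"name": "send_rows", "arguments": {
  "rows": [
    {"x": 0, "y": 0, "z": 0, "roll": 0, "hand": 60},
    {"x": 0, "y": 0, "z": 0, "roll": 0, "hand": 60},
    {"x": 0, "y": 0, "z": 0, "roll": 0, "hand": 60},
    {"x": 0, "y": 0, "z": 30, "roll": 0, "hand": 60},
    {"x": 0, "y": 0, "z": 45, "roll": 0, "hand": 60},
    {"x": 0, "y": 0, "z": 45, "roll": 0, "hand": 60},
    {"x": -10, "y": 0, "z": 45, "roll": 0, "hand": 60},
    {"x": -30, "y": 0, "z": 40, "roll": 0, "hand": 60},
    {"x": -30, "y": -5, "z": 36, "roll": 0, "hand": 60},
    {"x": -30, "y": -5, "z": 0, "roll": 0, "hand": 60}
  ]
}}

```text
time: 34.75
position: [0.5622, -0.1331, 0.3531]
tool_rot: [2.173, 2.259, 0.009]
ft_force: [0.2, 0.3, 0.9]
grip_width: 0.691
grip_force: 0.0
```

>>> {"name": "send_rows", "arguments": {
  "rows": [
    {"x": 0, "y": 0, "z": 0, "roll": 0, "hand": 60},
    {"x": 0, "y": 0, "z": 0, "roll": 0, "hand": 60},
    {"x": 0, "y": 0, "z": 0, "roll": 0, "hand": 60}
  ]
}}

```text
time: 35.05
position: [0.5619, -0.1309, 0.3471]
tool_rot: [-2.175, -2.266, 0.001]
ft_force: [0.3, 0.2, -0.0]
grip_width: 0.688
grip_force: 0.0
```

Run:
```python
from h import *
c,im=save("w8")
s=get_state();print(s["time"],s["position"],s["tool_rot"],s["grip_width"]*87)
for w in whites(c,im): print(w, on(c,w[0],.049))
```

```text
35.1 [ 0.562  -0.131   0.3469] [-2.1755 -2.2657  0.0017] 60.086917430750376
(array([239.6, 130.7]), array([ 0.4651, -0.0589,  0.014 ]), np.float64(0.0383)) [ 0.4728 -0.0578  0.049 ]
(array([416.9, 110.7]), array([ 0.663 , -0.0294,  0.014 ]), np.float64(0.0446)) [ 0.6544 -0.0308  0.049 ]
```

View pics/w8.png

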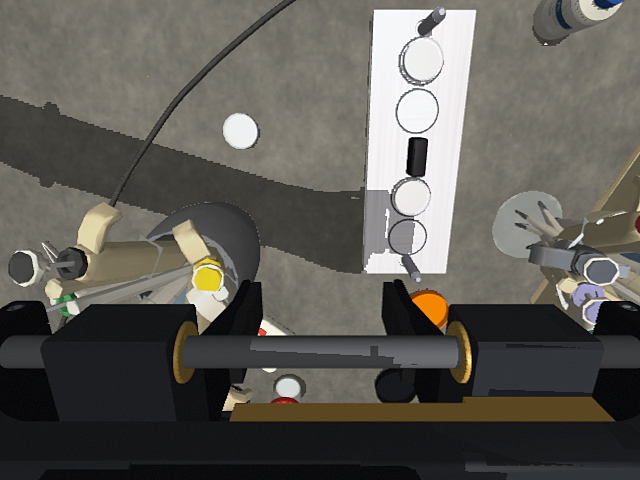

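Two small dishes sit in their rings at (422,59) and (411,196). The last one is at (240,131), and the ring at (417,111) is free.

>>> {"name": "send_rows", "arguments": {
  "rows": [
    {"x": -25, "y": 24, "z": 0, "roll": -8.5, "hand": 60},
    {"x": -25, "y": 24, "z": 0, "roll": 0, "hand": 60},
    {"x": -25, "y": 24, "z": -20, "roll": 0, "hand": 60},
    {"x": -22, "y": 0, "z": -30, "roll": 0, "hand": 60},
    {"x": 0, "y": 0, "z": -45, "roll": 0, "hand": 60},
    {"x": 0, "y": 0, "z": -45, "roll": 0, "hand": 60},
    {"x": 0, "y": 0, "z": -45, "roll": 0, "hand": 60},
    {"x": 0, "y": 0, "z": -40, "roll": 0, "hand": 60},
    {"x": 0, "y": 0, "z": -17, "roll": 0, "hand": 60},
    {"x": 0, "y": 0, "z": 0, "roll": 0, "hand": 60}
  ]
}}

```text
time: 36.1
position: [0.4626, -0.0601, 0.1027]
tool_rot: [-2.335, -2.098, 0.011]
ft_force: [-0.5, -1.0, 0.6]
grip_width: 0.689
grip_force: 0.0
```

>>> {"name": "send_rows", "arguments": {
  "rows": [
    {"x": 0, "y": 0, "z": 0, "roll": 0, "hand": 60},
    {"x": 0, "y": 0, "z": 0, "roll": 0, "hand": 60}
  ]
}}

```text
time: 36.3
position: [0.466, -0.0601, 0.1071]
tool_rot: [2.336, 2.099, 0.003]
ft_force: [0.5, 0.6, -0.1]
grip_width: 0.689
grip_force: 0.0
```

>>> {"name": "send_rows", "arguments": {
  "rows": [
    {"x": -0.5, "y": 1, "z": -15, "roll": 0, "hand": 60},
    {"x": 0, "y": 0, "z": -12, "roll": 0, "hand": 60},
    {"x": 0, "y": 0, "z": -5, "roll": 0, "hand": 60},
    {"x": 0, "y": 0, "z": 0, "roll": 0, "hand": 60},
    {"x": 0, "y": 0, "z": 0, "roll": 0, "hand": 25},
    {"x": 0, "y": 0, "z": 0, "roll": 0, "hand": 25},
    {"x": 0, "y": 0, "z": 0, "roll": 0, "hand": 25},
    {"x": 0, "y": 0, "z": 0, "roll": 0, "hand": 25},
    {"x": 0, "y": 0, "z": 0, "roll": 0, "hand": 25},
    {"x": 0, "y": 0, "z": 0, "roll": 0, "hand": 25}
  ]
}}

```text
time: 37.3
position: [0.4645, -0.0591, 0.0742]
tool_rot: [2.337, 2.099, 0.001]
ft_force: [-0.8, -1.0, 2.7]
grip_width: 0.45
grip_force: 15.0
```

>>> {"name": "send_rows", "arguments": {
  "rows": [
    {"x": 0, "y": 0, "z": 0, "roll": 0, "hand": 25}
  ]
}}

```text
time: 37.4
position: [0.4645, -0.0591, 0.0742]
tool_rot: [2.337, 2.099, 0.001]
ft_force: [0.1, 0.1, 5.1]
grip_width: 0.451
grip_force: 15.0
```

>>> {"name": "send_rows", "arguments": {
  "rows": [
    {"x": 0, "y": 0, "z": 30, "roll": 0, "hand": 25},
    {"x": 0, "y": 0, "z": 40, "roll": 0, "hand": 25},
    {"x": 10, "y": 5, "z": 40, "roll": 8.5, "hand": 25},
    {"x": 40, "y": 6, "z": 0, "roll": 0, "hand": 25},
    {"x": 40, "y": 6, "z": 0, "roll": 0, "hand": 25},
    {"x": 40, "y": 6, "z": 0, "roll": 0, "hand": 25},
    {"x": 40, "y": 6, "z": 0, "roll": 0, "hand": 25},
    {"x": 24, "y": 0, "z": 0, "roll": 0, "hand": 25},
    {"x": 0, "y": 0, "z": -30, "roll": 0, "hand": 25},
    {"x": 0, "y": 0, "z": -20, "roll": 0, "hand": 25}
  ]
}}

```text
time: 38.4
position: [0.6581, -0.03, 0.1316]
tool_rot: [-2.174, -2.267, 0.003]
ft_force: [-0.7, -0.5, -0.7]
grip_width: 0.454
grip_force: 15.0
```

>>> {"name": "send_rows", "arguments": {
  "rows": [
    {"x": 0, "y": 0, "z": -10, "roll": 0, "hand": 25},
    {"x": 0, "y": 0, "z": 0, "roll": 0, "hand": 25},
    {"x": 0, "y": 0, "z": 0, "roll": 0, "hand": 25},
    {"x": 0, "y": 0, "z": 0, "roll": 0, "hand": 25}
  ]
}}

```text
time: 38.8
position: [0.6589, -0.0302, 0.1254]
tool_rot: [2.174, 2.266, 0.003]
ft_force: [0.3, -0.1, -0.3]
grip_width: 0.453
grip_force: 15.0
```

>>> {"name": "send_rows", "arguments": {
  "rows": [
    {"x": 0, "y": 0, "z": -8, "roll": 0, "hand": 25},
    {"x": 0, "y": 0, "z": -5, "roll": 0, "hand": 25},
    {"x": 0, "y": 0, "z": -2, "roll": 0, "hand": 25},
    {"x": 0, "y": 0, "z": -1, "roll": 0, "hand": 25},
    {"x": 0, "y": 0, "z": 0, "roll": 0, "hand": 25},
    {"x": 0, "y": 0, "z": 0, "roll": 0, "hand": 25}
  ]
}}

```text
time: 39.4
position: [0.6579, -0.03, 0.1092]
tool_rot: [-2.174, -2.266, -0.0]
ft_force: [-4.2, 1.3, 8.1]
grip_width: 0.453
grip_force: 15.0
```

>>> {"name": "send_rows", "arguments": {
  "rows": [
    {"x": 0, "y": 0, "z": 0, "roll": 0, "hand": 60},
    {"x": 0, "y": 0, "z": 0, "roll": 0, "hand": 60},
    {"x": 0, "y": 0, "z": 0, "roll": 0, "hand": 60},
    {"x": 0, "y": 0, "z": 30, "roll": 0, "hand": 60},
    {"x": 0, "y": 0, "z": 45, "roll": 0, "hand": 60},
    {"x": 0, "y": -5, "z": 45, "roll": 0, "hand": 60},
    {"x": 0, "y": -25, "z": 45, "roll": 0, "hand": 60},
    {"x": 0, "y": -25, "z": 45, "roll": 0, "hand": 60},
    {"x": 0, "y": -25, "z": 45, "roll": 0, "hand": 60},
    {"x": 0, "y": -20, "z": 5, "roll": 0, "hand": 60}
  ]
}}

```text
time: 40.4
position: [0.6595, -0.1306, 0.3709]
tool_rot: [2.17, 2.259, 0.009]
ft_force: [-0.7, -0.0, 0.1]
grip_width: 0.688
grip_force: 0.0
```

>>> {"name": "send_rows", "arguments": {
  "rows": [
    {"x": 0, "y": 0, "z": 0, "roll": 0, "hand": 60},
    {"x": 0, "y": 0, "z": 0, "roll": 0, "hand": 60},
    {"x": 0, "y": 0, "z": 0, "roll": 0, "hand": 60}
  ]
}}

```text
time: 40.7
position: [0.6581, -0.1257, 0.3619]
tool_rot: [-2.17, -2.267, 0.001]
ft_force: [0.6, 0.1, -0.8]
grip_width: 0.692
grip_force: 0.0
```

Run:
```python
from h import *
c,im=save("w9")
s=get_state();print(s["time"],s["position"],s["tool_rot"],s["grip_width"]*87)
g=cv2.cvtColor(im,cv2.COLOR_BGR2GRAY)
for n,d in(("up3",.094),("up2",.046),("up1",-.046)):
    P=np.array([.6607-.0405*d,-.0760+.9992*d,.049]);q=proj(c,P);p35=proj(c,np.array([P[0],P[1],.035]))
    cr=cv2.HoughCircles(g[int(q[1])-40:int(q[1])+40,int(q[0])-40:int(q[0])+40],cv2.HOUGH_GRADIENT_ALT,1.5,3,param1=150,param2=.6,minRadius=12,maxRadius=26)
    print(n,q,p35)
    if cr is not None:
        for a in cr[0][:4]:
            px=a[:2]+np.floor(q)-40;print("   ",px,a[2],"dish?",on(c,px,.049)-P,"ring?",on(c,px,.035)[:2]-P[:2])
cv2.imwrite("pics/z9.png",cv2.resize(im[0:260,270:400],None,fx=2.3,fy=2.3,interpolation=2))
```

```text
40.75 [ 0.6581 -0.1256  0.3621] [-2.1701 -2.2676  0.0016] 60.02252398364858
up3 [328.1003  62.7832] [327.9328  64.8714]
    [324.   65.5] 21.546402 dish? [-0.0041 -0.0027 -0.    ] ring? [-0.0041 -0.0008]
up2 [327.7206 112.46  ] [327.5721 112.7993]
    [326. 111.] 20.921907 dish? [-0.0019  0.0014 -0.    ] ring? [-0.0018  0.0018]
up1 [327.0681 197.8288] [326.9499 195.4615]
    [324.5 196. ] 18.286251 dish? [-0.003  0.002 -0.   ] ring? [-0.0029 -0.0008]
    [326. 235.] 18.602003 dish? [ 0.0009 -0.0444 -0.    ] ring? [ 0.0012 -0.0487]
```

Run:
```python
from h import *
im=cv2.imread("pics/w9.png")
cr=im[10:270,265:395].copy();cv2.imwrite("pics/z9.png",cv2.resize(cv2.convertScaleAbs(cv2.rotate(cr,cv2.ROTATE_90_COUNTERCLOCKWISE),alpha=1.0),None,fx=3,fy=3,interpolation=cv2.INTER_NEAREST))
```

```text
(no output)
```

View pics/z9.png

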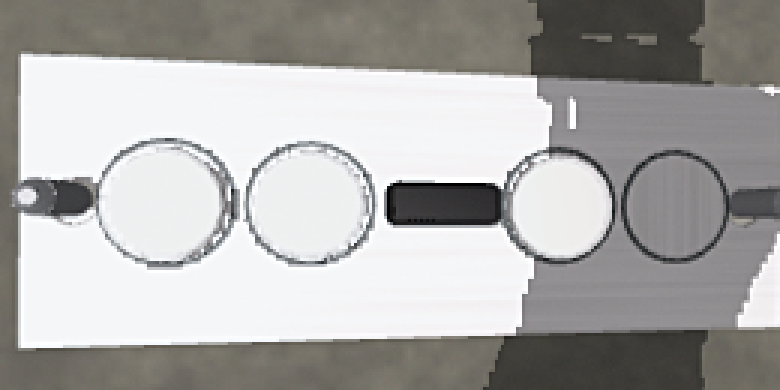

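All three small dishes lie inside their rings, about 1 mm off centre. Next I'll locate the cover.

>>> {"name": "send_rows", "arguments": {
  "rows": [
    {"x": -25, "y": 30, "z": 0, "roll": 0, "hand": 50},
    {"x": -30, "y": 35, "z": 0, "roll": 0, "hand": 50},
    {"x": -30, "y": 38, "z": 0, "roll": 0, "hand": 50},
    {"x": -30, "y": 38, "z": 0, "roll": 0, "hand": 50},
    {"x": -30, "y": 38, "z": 0, "roll": 0, "hand": 50},
    {"x": -25, "y": 38, "z": 0, "roll": 0, "hand": 50},
    {"x": -20, "y": 38, "z": 0, "roll": 0, "hand": 50},
    {"x": -18, "y": 38, "z": 0, "roll": 0, "hand": 50},
    {"x": 0, "y": 40, "z": 0, "roll": 0, "hand": 50},
    {"x": 0, "y": 40, "z": 0, "roll": 0, "hand": 50}
  ]
}}

```text
time: 41.75
position: [0.4484, 0.2477, 0.3636]
tool_rot: [-2.171, -2.27, 0.0]
ft_force: [0.6, 0.0, 0.2]
grip_width: 0.574
grip_force: 0.0
```

>>> {"name": "send_rows", "arguments": {
  "rows": [
    {"x": 0, "y": 33, "z": 0, "roll": 0, "hand": 50},
    {"x": 0, "y": 0, "z": 0, "roll": 0, "hand": 50},
    {"x": 0, "y": 0, "z": 0, "roll": 0, "hand": 50},
    {"x": 0, "y": 0, "z": 0, "roll": 0, "hand": 50}
  ]
}}

```text
time: 42.15
position: [0.4501, 0.2772, 0.3635]
tool_rot: [2.175, 2.266, -0.002]
ft_force: [-0.6, 0.4, 0.8]
grip_width: 0.574
grip_force: 0.0
```

Run:
```python
from h import *
c,im=save("w10")
s=get_state();print(s["time"],s["position"],s["tool_rot"],s["grip_width"]*87)
g=cv2.cvtColor(im,cv2.COLOR_BGR2GRAY)[:285];hsv=cv2.cvtColor(im,cv2.COLOR_BGR2HSV)[:285]
m=((hsv[...,2]>160)&(hsv[...,1]<40)).astype(np.uint8)
for k in cv2.findContours(m,0,2)[0]:
    if cv2.contourArea(k)>3000:
        r=cv2.minAreaRect(k);B=np.array([on(c,q,.041) for q in cv2.boxPoints(r)]);print(r);print(B,B.mean(0),np.linalg.norm(np.diff(B,axis=0),axis=1))
        f=np.zeros_like(m);cv2.drawContours(f,[k],-1,1,-1);dk=((f>0)&(g<130)).astype(np.uint8)
        n,l,st,ce=cv2.connectedComponentsWithStats(dk)
        for i in range(1,n):
            if st[i,4]>30: print(st[i],ce[i],on(c,ce[i],.041),on(c,ce[i],.067))
```

```text
42.2 [0.4503 0.2769 0.3638] [ 2.1766  2.2651 -0.0008] 50.02203326868294
((572.5155029296875, 110.15980529785156), (73.60581970214844, 153.75035095214844), 2.6025619506835938)
[[0.6913 0.3025 0.041 ]
 [0.664  0.4588 0.041 ]
 [0.7397 0.4588 0.041 ]
 [0.7771 0.3021 0.041 ]] [0.718  0.3806 0.041 ] [0.1587 0.0757 0.1611]
((319.61895751953125, 82.60208129882812), (273.97613525390625, 103.05425262451172), 6.254032611846924)
[[0.2885 0.3589 0.041 ]
 [0.3078 0.4581 0.041 ]
 [0.5868 0.4423 0.041 ]
 [0.5906 0.3395 0.041 ]] [0.4434 0.3997 0.041 ] [0.101  0.2794 0.1029]
[198  64  15  16 172] [205.0523  71.8023] [0.321  0.4074 0.041 ] [0.3289 0.4046 0.067 ]
[302  72  41  23 741] [321.9973  83.2996] [0.4445 0.4012 0.041 ] [0.4447 0.3988 0.067 ]
[430  89  14  16 165] [436.5879  96.2848] [0.5679 0.3934 0.041 ] [0.5603 0.3914 0.067 ]
```

>>> {"name": "send_rows", "arguments": {
  "rows": [
    {"x": 0, "y": 12, "z": 0, "roll": 8.5, "hand": 50},
    {"x": -1, "y": 12, "z": 0, "roll": 8.5, "hand": 50},
    {"x": -1, "y": 12, "z": 0, "roll": 8.5, "hand": 50},
    {"x": -1, "y": 12, "z": 0, "roll": 8.5, "hand": 50},
    {"x": -1, "y": 12, "z": 0, "roll": 8.5, "hand": 50},
    {"x": -1, "y": 12, "z": 0, "roll": 8.5, "hand": 50},
    {"x": -1, "y": 12, "z": 0, "roll": 8.5, "hand": 50},
    {"x": 0, "y": 13, "z": 0, "roll": 8.5, "hand": 50},
    {"x": 0, "y": 13, "z": 0, "roll": 8.5, "hand": 50},
    {"x": 0, "y": 13, "z": 0, "roll": 8, "hand": 50}
  ]
}}

```text
time: 43.2
position: [0.4447, 0.4003, 0.3643]
tool_rot: [0.08, 3.14, 0.0]
ft_force: [0.1, 0.4, -0.5]
grip_width: 0.578
grip_force: 0.0
```

>>> {"name": "send_rows", "arguments": {
  "rows": [
    {"x": 0, "y": 0, "z": -30, "roll": 0, "hand": 50},
    {"x": 0, "y": 0, "z": -40, "roll": 0, "hand": 50},
    {"x": 0, "y": 0, "z": -40, "roll": 0, "hand": 50},
    {"x": 0, "y": 0, "z": -40, "roll": 0, "hand": 50},
    {"x": 0, "y": 0, "z": -35, "roll": 0, "hand": 50},
    {"x": 0, "y": 0, "z": -20, "roll": 0, "hand": 50},
    {"x": 0, "y": 0, "z": 0, "roll": 0, "hand": 50},
    {"x": 0, "y": 0, "z": 0, "roll": 0, "hand": 50},
    {"x": 0, "y": 0, "z": 0, "roll": 0, "hand": 50}
  ]
}}

```text
time: 44.1
position: [0.4453, 0.4015, 0.1611]
tool_rot: [0.087, 3.138, 0.004]
ft_force: [0.6, -0.0, -0.5]
grip_width: 0.577
grip_force: 0.0
```

>>> {"name": "send_rows", "arguments": {
  "rows": [
    {"x": -0.5, "y": -1, "z": -20, "roll": 0, "hand": 50},
    {"x": 0, "y": 0, "z": -15, "roll": 0, "hand": 50},
    {"x": 0, "y": 0, "z": -8, "roll": 0, "hand": 50},
    {"x": 0, "y": 0, "z": -2, "roll": 0, "hand": 50},
    {"x": 0, "y": 0, "z": 0, "roll": 0, "hand": 50},
    {"x": 0, "y": 0, "z": 0, "roll": 0, "hand": 5},
    {"x": 0, "y": 0, "z": 0, "roll": 0, "hand": 5},
    {"x": 0, "y": 0, "z": 0, "roll": 0, "hand": 5},
    {"x": 0, "y": 0, "z": 0, "roll": 0, "hand": 5},
    {"x": 0, "y": 0, "z": 0, "roll": 0, "hand": 5}
  ],
  "force": 50
}}

```text
time: 45.1
position: [0.4437, 0.4001, 0.1141]
tool_rot: [0.086, 3.14, 0.0]
ft_force: [-0.4, 0.3, 0.6]
grip_width: 0.207
grip_force: 1.6
```

>>> {"name": "send_rows", "arguments": {
  "rows": [
    {"x": 0, "y": 0, "z": 0, "roll": 0, "hand": 5},
    {"x": 0, "y": 0, "z": 0, "roll": 0, "hand": 5},
    {"x": 0, "y": 0, "z": 0, "roll": 0, "hand": 5},
    {"x": 0, "y": 0, "z": 0, "roll": 0, "hand": 5}
  ]
}}

```text
time: 45.5
position: [0.4437, 0.3999, 0.1141]
tool_rot: [-0.086, -3.14, 0.0]
ft_force: [-0.5, -0.6, 2.7]
grip_width: 0.181
grip_force: 50.0
```

>>> {"name": "send_rows", "arguments": {
  "rows": [
    {"x": 0, "y": 0, "z": 20, "roll": 0, "hand": 5},
    {"x": 0, "y": 0, "z": 35, "roll": 0, "hand": 5},
    {"x": 0, "y": 0, "z": 40, "roll": 0, "hand": 5},
    {"x": 0, "y": 0, "z": 40, "roll": 0, "hand": 5},
    {"x": 0, "y": 0, "z": 40, "roll": 0, "hand": 5},
    {"x": 0, "y": 0, "z": 40, "roll": 0, "hand": 5},
    {"x": 0, "y": -10, "z": 40, "roll": -2, "hand": 5},
    {"x": 0, "y": -20, "z": 25, "roll": -4, "hand": 5},
    {"x": 0, "y": -30, "z": 5, "roll": -5, "hand": 5},
    {"x": 0, "y": -35, "z": 0, "roll": -5, "hand": 5}
  ]
}}

```text
time: 46.5
position: [0.4435, 0.3054, 0.3995]
tool_rot: [0.524, 3.097, 0.002]
ft_force: [0.8, 0.0, -3.7]
grip_width: 0.176
grip_force: 50.0
```

>>> {"name": "send_rows", "arguments": {
  "rows": [
    {"x": 0, "y": -35, "z": 0, "roll": -5, "hand": 5},
    {"x": 5, "y": -35, "z": 0, "roll": -5, "hand": 5},
    {"x": 5, "y": -35, "z": 0, "roll": -5, "hand": 5},
    {"x": 10, "y": -35, "z": 0, "roll": -5, "hand": 5},
    {"x": 20, "y": -35, "z": 0, "roll": -5, "hand": 5},
    {"x": 25, "y": -35, "z": 0, "roll": -5, "hand": 5},
    {"x": 25, "y": -35, "z": 0, "roll": -5, "hand": 5},
    {"x": 25, "y": -30, "z": 0, "roll": -5, "hand": 5},
    {"x": 25, "y": -30, "z": 0, "roll": -5, "hand": 5},
    {"x": 25, "y": -30, "z": 0, "roll": -5, "hand": 5}
  ]
}}

```text
time: 47.5
position: [0.6093, -0.0307, 0.3981]
tool_rot: [-1.786, -2.584, 0.0]
ft_force: [-0.5, 0.5, -3.3]
grip_width: 0.181
grip_force: 50.0
```

>>> {"name": "send_rows", "arguments": {
  "rows": [
    {"x": 25, "y": -26, "z": 0, "roll": -5, "hand": 5},
    {"x": 15, "y": -15, "z": 0, "roll": -5, "hand": 5},
    {"x": 11, "y": -5, "z": 0, "roll": -5, "hand": 5},
    {"x": 0, "y": 0, "z": 0, "roll": -3.5, "hand": 5},
    {"x": 0, "y": 0, "z": 0, "roll": 0, "hand": 5},
    {"x": 0, "y": 0, "z": 0, "roll": 0, "hand": 5},
    {"x": 0, "y": 0, "z": 0, "roll": 0, "hand": 5},
    {"x": 0, "y": 0, "z": 0, "roll": 0, "hand": 5}
  ]
}}

```text
time: 48.3
position: [0.6595, -0.0756, 0.399]
tool_rot: [-2.174, -2.268, -0.001]
ft_force: [0.0, 0.0, -3.2]
grip_width: 0.182
grip_force: 50.0
```

Run:
```python
from h import *
c,im=save("w11")
s=get_state();T=s["position"];print(s["time"],T,s["tool_rot"],s["grip_width"]*87,s["ft_force"])
r=s["tool_rot"];a=2*np.degrees(np.arctan2(r[1],r[0]));print("closing",(a-90)%180)
z=T[2]-.0731
u=lambda d:np.array([-np.sin(np.radians(d)),np.cos(np.radians(d)),0])
th=(a-90)%180; th=th-180 if th>90 else th
P=T+u(th)*.124;P[2]=z;q=proj(c,P);print("hole exp",q)
y0=int(max(0,q[1]-45));w=im[y0:int(q[1])+45,int(q[0])-45:int(q[0])+45].mean(2)
m=(w<170).astype(np.uint8);n,l,st,ce=cv2.connectedComponentsWithStats(m)
for i in range(1,n):
    if st[i,4]>200:
        ks=max(cv2.findContours((l==i).astype(np.uint8),0,1)[0],key=cv2.contourArea);e=cv2.fitEllipse(ks);p=np.array(e[0])+[int(q[0])-45,y0]
        print(st[i],p,e[1],"hole-exp",on(c,p,z)-P)
# plate side edges
hsv=cv2.cvtColor(im,cv2.COLOR_BGR2HSV);mm=(hsv[...,2]>200)&(hsv[...,1]<40)
for row in(40,80,120,160):
    xs=np.where(mm[row,180:470])[0]+180;L,R=on(c,(xs.min()-.5,row),z),on(c,(xs.max()+.5,row),z);print(row,xs.min(),xs.max(),L[:2],R[:2])
```

```text
48.35 [ 0.6595 -0.0756  0.3991] [2.174  2.2678 0.0008] 15.757548840962933 [-0.347  -0.1494 -2.8397]
closing 2.4184555652622777
hole exp [322.4564  21.9258]
[  27    0   38   45 1309] [321.9965  22.8199] (37.1190299987793, 43.7009162902832) hole-exp [-0.0002 -0.0003  0.    ]
40 201 443 [0.6046 0.0396] [0.7041 0.0438]
80 204 467 [0.605  0.0245] [0.7164 0.0293]
120 208 436 [0.6058 0.0085] [0.7055 0.0127]
160 212 432 [ 0.6067 -0.0086] [ 0.7061 -0.0044]
```

>>> {"name": "send_rows", "arguments": {
  "rows": [
    {"x": 0.7, "y": -1.4, "z": -30, "roll": 0, "hand": 5},
    {"x": 0, "y": 0, "z": -40, "roll": 0, "hand": 5},
    {"x": 0, "y": 0, "z": -40, "roll": 0, "hand": 5},
    {"x": 0, "y": 0, "z": -40, "roll": 0, "hand": 5},
    {"x": 0, "y": 0, "z": -25, "roll": 0, "hand": 5},
    {"x": 0, "y": 0, "z": -9, "roll": 0, "hand": 5},
    {"x": 0, "y": 0, "z": 0, "roll": 0, "hand": 5},
    {"x": 0, "y": 0, "z": 0, "roll": 0, "hand": 5},
    {"x": 0, "y": 0, "z": 0, "roll": 0, "hand": 5}
  ]
}}

```text
time: 49.25
position: [0.6615, -0.0776, 0.2173]
tool_rot: [2.173, 2.265, 0.004]
ft_force: [-0.6, -0.7, -3.5]
grip_width: 0.18
grip_force: 50.0
```

>>> {"name": "send_rows", "arguments": {
  "rows": [
    {"x": 0, "y": 0, "z": -10, "roll": 0, "hand": 5},
    {"x": 0, "y": 0, "z": -10, "roll": 0, "hand": 5},
    {"x": 0, "y": 0, "z": -10, "roll": 0, "hand": 5},
    {"x": 0, "y": 0, "z": -8, "roll": 0, "hand": 5},
    {"x": 0, "y": 0, "z": 0, "roll": 0, "hand": 5},
    {"x": 0, "y": 0, "z": 0, "roll": 0, "hand": 5}
  ]
}}

```text
time: 49.85
position: [0.6602, -0.0774, 0.1766]
tool_rot: [-2.175, -2.267, 0.001]
ft_force: [0.3, -0.7, -3.5]
grip_width: 0.18
grip_force: 50.0
```

>>> {"name": "send_rows", "arguments": {
  "rows": [
    {"x": 0, "y": 0.4, "z": -4, "roll": 0, "hand": 5},
    {"x": 0, "y": 0, "z": -4, "roll": 0, "hand": 5},
    {"x": 0, "y": 0, "z": -4, "roll": 0, "hand": 5},
    {"x": 0, "y": 0, "z": -4, "roll": 0, "hand": 5},
    {"x": 0, "y": 0, "z": -3, "roll": 0, "hand": 5},
    {"x": 0, "y": 0, "z": 0, "roll": 0, "hand": 5},
    {"x": 0, "y": 0, "z": 0, "roll": 0, "hand": 5}
  ]
}}

```text
time: 50.55
position: [0.6603, -0.0769, 0.1579]
tool_rot: [-2.175, -2.267, 0.0]
ft_force: [0.4, 0.3, -3.4]
grip_width: 0.181
grip_force: 50.0
```

Both posts are through the holes with no side force. I'll seat the cover.

>>> {"name": "send_rows", "arguments": {
  "rows": [
    {"x": 0, "y": 0, "z": -3, "roll": 0, "hand": 5},
    {"x": 0, "y": 0, "z": -3, "roll": 0, "hand": 5},
    {"x": 0, "y": 0, "z": -2, "roll": 0, "hand": 5},
    {"x": 0, "y": 0, "z": -1, "roll": 0, "hand": 5},
    {"x": 0, "y": 0, "z": -1, "roll": 0, "hand": 5},
    {"x": 0, "y": 0, "z": 0, "roll": 0, "hand": 5},
    {"x": 0, "y": 0, "z": 0, "roll": 0, "hand": 5}
  ]
}}

```text
time: 51.25
position: [0.6603, -0.0768, 0.1492]
tool_rot: [-2.175, -2.267, -0.001]
ft_force: [-3.7, 1.2, 6.2]
grip_width: 0.179
grip_force: 50.0
```

>>> {"name": "send_rows", "arguments": {
  "rows": [
    {"x": 0, "y": 0, "z": 0, "roll": 0, "hand": 60},
    {"x": 0, "y": 0, "z": 0, "roll": 0, "hand": 60},
    {"x": 0, "y": 0, "z": 0, "roll": 0, "hand": 60},
    {"x": 0, "y": 0, "z": 15, "roll": 0, "hand": 60},
    {"x": 0, "y": 0, "z": 40, "roll": 0, "hand": 60},
    {"x": 0, "y": 0, "z": 45, "roll": 0, "hand": 60},
    {"x": 0, "y": -10, "z": 45, "roll": 0, "hand": 60},
    {"x": 0, "y": -20, "z": 40, "roll": 0, "hand": 60},
    {"x": 0, "y": -20, "z": 30, "roll": 0, "hand": 60},
    {"x": 0, "y": -15, "z": 20, "roll": 0, "hand": 60}
  ]
}}

```text
time: 52.25
position: [0.6603, -0.1441, 0.3877]
tool_rot: [2.173, 2.262, 0.004]
ft_force: [0.2, -0.5, -0.2]
grip_width: 0.689
grip_force: 0.0
```

>>> {"name": "send_rows", "arguments": {
  "rows": [
    {"x": 0, "y": 0, "z": 0, "roll": 0, "hand": 60},
    {"x": 0, "y": 0, "z": 0, "roll": 0, "hand": 60},
    {"x": 0, "y": 0, "z": 0, "roll": 0, "hand": 60}
  ]
}}

```text
time: 52.55
position: [0.6602, -0.1402, 0.3814]
tool_rot: [-2.171, -2.267, 0.001]
ft_force: [0.4, -0.1, -1.3]
grip_width: 0.684
grip_force: 0.0
```

Run:
```python
from h import *
c,im=save("w12");s=get_state();print(s["time"],s["position"])
def quad(c,im,lim,amin=2000):
    h=cv2.cvtColor(im,cv2.COLOR_BGR2HSV);m=((h[...,2]>165)&(h[...,1]<40)).astype(np.uint8);m[lim:]=0
    ks=[k for k in cv2.findContours(m,0,2)[0] if cv2.contourArea(k)>amin];return ks
for k in quad(c,im,285):
    r=cv2.minAreaRect(k);p=cv2.approxPolyDP(k,8,True)[:,0]
    print(r,[on(c,q,.076)[:2].round(4) for q in p])
# tip heights: handle top from two fixed views
cs,cd=get_calibration("scene"),get_calibration("side");S,D=get_image("scene"),get_image("side")
P=np.array([.6607,-.076,.089]);o=[]
for c2,i2 in((cs,S),(cd,D)):
    u,v=np.round(proj(c2,P)).astype(int);g=i2[v-14:v+15,u-14:u+15].mean(2);m=(g<70).astype(np.uint8);n,l,st,ce=cv2.connectedComponentsWithStats(m)
    i=1+np.argmax(st[1:,4]);o.append(ce[i]+[u-14,v-14]);print((u,v),o[-1],st[i])
print("handle centroid",tri(cs,o[0],cd,o[1]),"expect ~ .6607 -.076 .089")
```

```text
52.6 [ 0.6603 -0.1401  0.3812]
((326.0, 97.5), (195.0, 104.0), 90.0) [array([0.6049, 0.0546]), array([ 0.612 , -0.1174]), array([ 0.7035, -0.1291]), array([0.7044, 0.0588])]
(np.int64(258), np.int64(226)) [257.2771 225.8795] [ 9  7 10 14 83]
(np.int64(384), np.int64(225)) [383.8267 225.6533] [11  7  6 16 75]
handle centroid (array([ 0.6611, -0.078 ,  0.0877]), np.float64(0.00015097932823447284)) expect ~ .6607 -.076 .089
```

```bash
python3 -c "from bench import *;print(close_job())"
```

```text
the job is handed in; nothing more can be done
None
```

I packed the carrier in the order asked and handed it in at about 53 s: both large dishes present on the lower deck, divider home on the end blocks, all three small dishes in divider rings about 1 mm off centre, and the cover standing flat on the divider. Its seating was checked by height only; the timer and cup were not touched.

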